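Hook the spice tray back into the slotted rack and shelve the jar

ROBOT

A 6-joint arm with a two-finger parallel gripper is mounted at the origin on a cart in front of the work surface, level with it; the furniture and walls round the work are solid. World frame = base frame: x ahead of the robot, y to its left, z up, the work surface at z = 0. Lengths are in mm, angles in rad, forces in N, time in s.
With the tool pointing down it reaches from about 350 to 925 mm from the base axis. Payload 6.4 kg.
Tool frame: the origin (TCP) lies at the very end of the fingers, on their centre line; the grasp point (between the pads) lies robot.pinch_z behind it (robot.pinch_z is the distance from the TCP to the grasp point, in mm); z points along the fingers, y is the line along which they close (so a half turn about z gives the same grasp; the last joint's range is limited). The gripper opens to 94 mm and grips with 3 to 60 N. Pads are 16 mm wide; open, the fingers measure 119 mm over their backs; the gripper's body (75 mm by 177 mm) begins 78 mm behind the grasp point.
Start: joints at [1.112, 0.245, 1.558, -0, 1.339, -0.174], TCP at [182.624, 623.829, 205.455] pointing down, gripper open.
Joint ranges: [-3.13, 3.13], [-1.02, 2.26], [0.13, 2.54], [-0.95, 4.09], [0.21, 2.88], [-2.74, 2.74]. Speed limits (rad/s): [2.57, 2.57, 3.14, 3.14, 3.14, 3.14].

INTERFACE

Orientations are given as [roll, pitch, yaw] about the fixed x, y, z axes, in that order (R = Rz(yaw) Ry(pitch) Rx(roll)).
In Python, from bench import robot gives the robot as it stands.
- The arm moves only by the shell command python3 -m jog 'ROWS' [FORCE]. ROWS is JSON, a list of rows, each an object with "twist": the turn, a rotation vector about the world's x, y, z in degrees, a list of three; "translation": the shift along the world's x, y, z in cm, a list of three; "hand": the finger opening in cm, from 0 to 9.4. In form: [{"twist": [rx, ry, rz], "translation": [tx, ty, tz], "hand": hand}, ...]. A call has 1 to 5 rows; each row shifts and turns the commanded pose from where the row before left it; what a row does not reach is not made up. A row lasts 1/10 s, in which the tool goes at most 50 mm and 8.59 degrees, less where a joint would pass 70% of its speed; a pose out of reach is approached as far as the arm can. A call is refused whole if a number of a shift passes 5 or a number of a turn 8.59, either way. A call with a gripper value outside its range is refused whole. The fingers move at their own pace and stop on an object; FORCE is the grip in N (left out, the last holds). Time passes only in rows, so rows that do not move let the fingers close. It gives the time, the measured TCP pose, the force, the opening and the grip force at its end, in the units of the state.
- robot.read_state(): the state, without advancing time (a new reading comes with each control period).
- robot.snapshot(name): name is "scene" or "top"; returns a dict with "img" (480x640x3 uint8, red, green, blue), "z_map" (480x640 float32, mm along the optical axis (not along the pixel's ray), 0 where there is no reading), "vertical_fov" (degrees; the focal length in pixels is half the picture's height over the tangent of half this angle, whatever the lens; pixels are square), "cx", "cy" (the principal point, pixels), "dist_coeffs" ([k1, k2, p1, p2, k3] as OpenCV has them; the pictures are not rectified), "rvec" (rotation vector, rad) and "tvec" (3), from world to camera coordinates, as OpenCV has them. Camera axes: x right, y down, z forward; pixel columns grow to the right and rows downward; lengths in mm; the calibration is good to about 2 mm. A picture is of the moment at which its call begins.
- robot.hand_in(): hands the job in; it is judged then, once.
The state is a dict: "clock": time; "qpos": joint angles; "dq": joint speeds; "joint_efforts": joint torques, N m; "eef_pos": TCP position; "eef_rot": TCP orientation; "contact_force": force on the tool from outside, world axes, zero at the start; "ft_torque": the same for the moment, N m; "width": finger opening in mm; "finger_force": force on a finger pad.
Only numpy, scipy, OpenCV 4.12 (cv2) and the standard library are available. Lean on these libraries where they do the work, as an engineer would, in place of code of your own. Each camera call takes 0.05 s, during which the arm holds its last target. There are 200 camera calls.

TASK

Hang the loose blue spice tray back on the slotted upright, in the empty top place above the tray that already hangs there: feel its two hook tabs into the two top slots, push it in against the upright, then press it down until it sits fully home and the brass lock button springs out through the hole in its back plate. Then stand the red-capped spice jar upright in that tray. Press gently so that the tabs are not bent, and leave the other things on the worktop alone.

Things in the scene. Friction and masses are not known exactly. Their poses are not given: they have to be found in the camera images.
- tray_grip (a point): Loose blue sheet-metal tray, 0.2-0.33 kg, standing level as it will hang. Point: middle of the tray, 22 mm above its underside, 55 mm before its rear face; x to the rear (its tabs), z up. 64 mm wide (y) over two side walls 34 mm high, 3 mm thick: grip it across these, here. 110 mm long, front wall 24, floor 3 thick. Back plate 80 high, 3 thick. Hanging it, over 35 N on the rack bends its tabs.
- tray_tab (a point): Lower rear edge of the lip of the tray's upper hook tab: 36 mm above the underside, 8.3 mm behind the back plate's rear face, at y = 0; same axes. Two equal steel tabs, this and one 30 mm below, stand 8.3 mm out of the plate; each is 4 mm thick (y), 16 mm high, and its lip hangs down 8 mm behind a 4.3 mm gap.
- tray_hole (a point): Centre of the 12 mm square lock hole in the tray's back plate, on its rear face, 70 mm above the tray's underside; same axes.
- rack_seat (a point): On the fixed rack: middle of the front face of the slotted upright, 140 mm up; x into the upright, z up. The hung tray's rear face lies on this face, its underside 3 to 20 mm above this point: the slotted aluminium strip is clamped by hand that much above its lowest setting. This offset is NOT measured: feel or see it. A like tray with a squat jar hangs 120 mm lower; base plate 150 wide, 70 mm to the front.
- rack_slot (a point): Middle of the top slot's lower edge, on the front face, at the strip's lowest setting, 44 mm above rack_seat; the strip's offset (3 to 20 mm up) is not in it. Slots: one row, 8 mm wide, 18 mm high, 30 mm apart; strip 3 mm thick there, 44 wide, top 40 mm above that edge. Tabs enter with the tray 8 to 10 mm above its seat; then it goes down until they rest on the slots' lower edges. On solid strip the tray stops 8.3 mm short.
- lock (a joint): Brass spring button, 8 mm across, in the strip 70 mm above the tray's seat (it shares the strip's offset). 0 m = out, 6 mm proud; grows as the tray's plate pushes it in (2 N at first, 7 N when flush). It drags on the plate until the tray is right down, then springs out through the lock hole, back to 0.
- jar_centre (a point): Centre (53 mm above its foot) of the glass spice jar with red cap, 45 mm across, 106 mm high, 80 to 150 g, on the worktop; z up. Standing in the tray it is 34 mm above tray_grip; 58 mm between the tray's side walls.
- mug_centre (a point): Green mug, 65 mm across, 52 mm high, a bystander; centre of its body.
- tin_centre (a point): Food tin, 57 mm across, 72 mm high, a bystander; its centre.
There are look-alikes about, which are no part of the job. There is more than one size of the part that bears tray_grip; the job needs the middle-sized.

How it is judged (in metres and radians):
On the way, in this order (a step that is already met when the one before it is completed fails the run):
1. the tray's tabs are through the top slots and its back plate has pushed the lock button in (value of joint lock above 0.004 m and x of tray_grip in the frame of rack_seat above -0.059 m and y of tray_grip in the frame of rack_seat between -0.005 and 0.005 m and z of tray_grip in the frame of rack_seat above 0.024 m), for 0.05 s.
2. the tray is down on its seat, against the upright, and the lock button has sprung out through its plate, before the jar is in it (x of tray_grip in the frame of rack_seat between -0.059 and -0.051 m and y of tray_grip in the frame of rack_seat between -0.005 and 0.005 m and z of tray_grip in the frame of rack_seat between 0.02 and 0.047 m and angle between tray_grip's own z axis and vertical below 0.09 rad and value of joint lock below 0.0015 m and distance between jar_centre and tray_grip above 0.08 m), for 0.2 s.
At the end, for the whole second after the job is handed in: The tray hangs level (5 degrees) in the top slots, against the upright (4 mm) and centred (5 mm), fully down with the lock button out through its hole (1.5 mm); the jar stands upright (9 degrees) on its floor between its walls; both at rest (x of tray_grip in the frame of rack_seat between -0.059 and -0.051 m and y of tray_grip in the frame of rack_seat between -0.005 and 0.005 m and z of tray_grip in the frame of rack_seat between 0.02 and 0.047 m and angle between tray_grip's own z axis and vertical below 0.09 rad and value of joint lock below 0.0015 m and x of jar_centre in the frame of tray_grip between -0.04 and 0.04 m and y of jar_centre in the frame of tray_grip between -0.015 and 0.015 m and z of jar_centre in the frame of tray_grip between 0.026 and 0.042 m and angle between jar_centre's own z axis and vertical below 0.15 rad and linear speed of each of tray, jar below 0.02 m/s); the robot touches nothing.
It fails at once if the tray is pressed on the upright with more than 35 N while it is hung (contact force between tray and rack above 35 N and distance between jar_centre and tray_grip above 0.08 m).
It fails at once if the jar is tipped over (angle between jar_centre's own z axis and vertical above 0.7 rad).
It fails at once if the mug is pushed more than 30 mm (distance of mug_centre from where it was at the start of the episode above 0.03 m).
It fails at once if the tin is pushed more than 30 mm (distance of tin_centre from where it was at the start of the episode above 0.03 m).
It also fails if it takes over 72 s, if anything falls off the work surface, if the arm or the gripper's body presses on something with over 40 N, if the wrist force passes 120 N, or if a joint passes its speed limit or range.

## Working session

There is one attempt and no reset: what is moved stays moved. The work goes in short steps, Python scripts to look and compute and a shell command to move; the robot and the scene stay as the last step left them, time stands still between calls to the robot, and variables do not carry over. Pictures are saved under pics/ and viewed, at most 10 in all, crops included, and the job is handed in when it is done.

```bash
mkdir -p pics
cat > h.py <<'E'
import numpy as np,cv2
from bench import robot
def snap(n):
    s=robot.snapshot(n); f=240/np.tan(np.radians(s["vertical_fov"])/2)
    s["K"]=np.array([[f,0,s["cx"]],[0,f,s["cy"]],[0,0,1.]]); s["R"]=cv2.Rodrigues(np.array(s["rvec"],float))[0]; return s
def cloud(s):
    v,u=np.mgrid[0:480,0:640]; p=np.stack([u,v],-1).reshape(-1,1,2).astype(float)
    n=cv2.undistortPoints(p,s["K"],np.array(s["dist_coeffs"],float)).reshape(-1,2)
    z=s["z_map"].reshape(-1,1); c=np.hstack([n*z,z])
    w=(c-np.array(s["tvec"]).reshape(1,3))@s["R"]; w[z[:,0]<=0]=np.nan
    return w.reshape(480,640,3)
E
python3 - <<'E'
from h import *
for n in("scene","top"):
    s=snap(n); np.savez(n+".npz",w=cloud(s),img=s["img"]); cv2.imwrite(f"pics/{n}0.png",s["img"][:,:,::-1])
    print(n,-s["R"].T@np.array(s["tvec"]).ravel(),s["R"][2])
print(robot.read_state(),robot.pinch_z)
E
```

```text
scene [-102.99581429 -806.59705971  980.16277029] [ 0.4871702   0.60914413 -0.6257864 ]
top [ 310.00704125    8.26653294 1187.93126081] [ 0.22244979 -0.01847782 -0.97476903]
{'clock': 0.1, 'qpos': array([ 1.11186445e+00,  2.45708446e-01,  1.55888858e+00, -1.84318235e-05,
        1.33873032e+00, -1.74131739e-01]), 'dq': array([-0.00087862, -0.00278916, -0.00194171, -0.00093917,  0.00021953,
        0.00013699]), 'joint_efforts': array([-1.59069928e-04, -4.16913736e+01, -3.15525556e+01,  6.86102849e-02,
        3.09915736e-02, -4.30541968e-05]), 'eef_pos': array([182.39940364, 623.31055888, 204.48035803]), 'eef_rot': array([-3.13988109e+00, -2.82881013e-04,  2.85679653e+00]), 'contact_force': array([-0.52938714, -0.02381851,  0.12661674]), 'ft_torque': array([-0.01128182,  0.00730318, -0.00600315]), 'finger_force': 0.0, 'width': 93.43979420170653} 18.8
```

View pics/scene0.png

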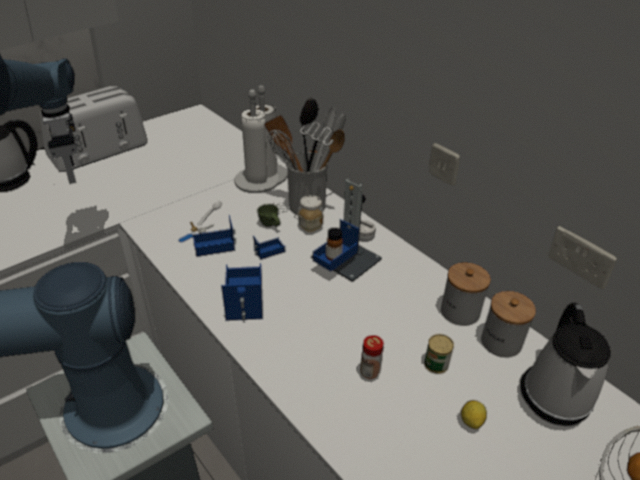

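View pics/top0.png

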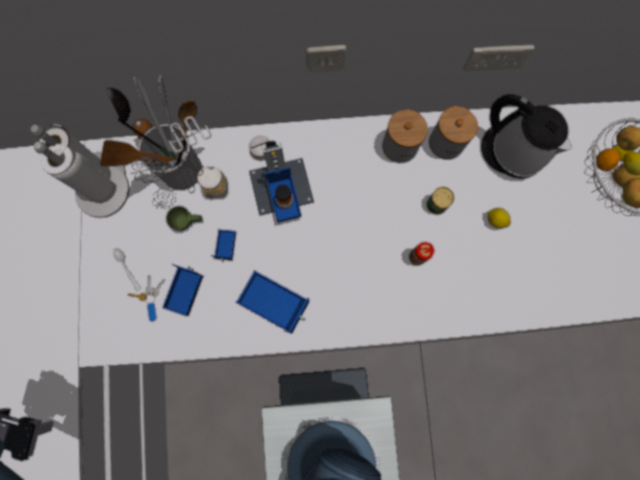

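The overview shows three loose blue trays in the top view: small (225,245), middle (183,289) and large (273,302). The rack is at (280,185), the red-capped jar at (422,253), the tin at (440,200) and the mug at (180,218).

Run:
```python
from h import *
def blue(im):
    h=cv2.cvtColor(im,cv2.COLOR_RGB2HSV); return cv2.inRange(h,(105,120,30),(130,255,255))
T=np.load("top.npz");S=np.load("scene.npz")
# blue clouds by region from both cams
P=np.vstack([d["w"][(blue(d["img"])>0)] for d in(T,S)]); P=P[np.isfinite(P).all(1)]
P=P[(P[:,2]>1)&(P[:,2]<330)]
g=np.zeros((400,400),np.uint8); ij=(P[:,:2]//4).astype(int)+[50,200]
ok=((ij>=0)&(ij<400)).all(1);P=P[ok];ij=ij[ok]; g[ij[:,0],ij[:,1]]=255
g=cv2.dilate(g,np.ones((3,3)))
n,l,st,_=cv2.connectedComponentsWithStats(g)
for k in range(1,n):
    Q=P[l[ij[:,0],ij[:,1]]==k]
    if len(Q)<60: continue
    r=cv2.minAreaRect(Q[:,:2].astype(np.float32)); hi=Q[Q[:,2]>Q[:,2].max()-25]
    print(k,len(Q),r,"zmax",np.percentile(Q[:,2],[2,50,99]),"high ctr",hi.mean(0))
    for lo in (0,20,40,60,):
        q=Q[(Q[:,2]>lo)&(Q[:,2]<=lo+20)]; 
        if len(q)>5: print("  ",lo,len(q),cv2.minAreaRect(q[:,:2].astype(np.float32)))
w=T["w"];hs=cv2.cvtColor(T["img"],cv2.COLOR_RGB2HSV)
for nm,(u,v) in dict(jar=(422,253),tin=(440,200),mug=(180,218),squat=(283,196),base=(262,195),amber=(212,182)).items():
    q=w[v-20:v+20,u-20:u+20].reshape(-1,3);q=q[np.isfinite(q).all(1)]
    m=q[q[:,2]>np.nanpercentile(q[:,2],97)-12]; print(nm,w[v,u],m.mean(0),np.ptp(m,0))
```

```text
2 3772 ((403.77294921875, 109.05784606933594), (164.4456024169922, 87.75690460205078), 56.66504669189453) zmax [  1.87143854   8.10428138 116.21452987] high ctr [362.36985848  44.82945166 108.48804495]
   0 2304 ((404.1292724609375, 109.09514617919922), (164.06214904785156, 85.62842559814453), 56.45346450805664)
   20 425 ((404.0422668457031, 108.79786682128906), (164.4425506591797, 85.04158020019531), 56.564579010009766)
   40 302 ((401.6586608886719, 106.65167999267578), (158.26565551757812, 86.448486328125), 56.482112884521484)
   60 223 ((361.714599609375, 45.22441864013672), (9.566575050354004, 84.71340942382812), 57.45124816894531)
3 1680 ((446.68096923828125, 336.2151184082031), (78.89910888671875, 109.8680191040039), 67.97650909423828) zmax [ 1.3879409   7.6528344  38.07684184] high ctr [492.87253575 304.97242881  71.88641972]
   0 1206 ((448.528076171875, 335.1963195800781), (78.73379516601562, 105.73973846435547), 66.76111602783203)
   20 461 ((446.37249755859375, 336.05377197265625), (75.24539947509766, 110.114501953125), 67.356201171875)
   40 8 ((496.6799621582031, 315.7
[... 1608 characters left out ...]
16 -264.83043958  107.24714286] [44.01994833 41.59875475 16.07932588]
tin [ 618.65500775 -330.20989624   71.25223199] [ 624.85953169 -337.77852693   70.01199508] [56.45070535 58.57783876 17.24261926]
mug [645.50700802 343.77812251   4.39430667] [635.48284481 327.61758407  49.02352056] [62.24151163 87.8127193  18.10910639]
squat [644.04084943  60.64878795 127.31036521] [654.79057798  61.21996254 124.64426032] [34.64649156 36.64187494 16.32545052]
base [687.56127473 121.6010014   12.90679846] [655.54767866  70.89262868 124.54668682] [34.40465174 15.73956537 15.66772711]
amber [704.20444005 235.39250071  99.24953489] [719.4416203  243.45949734  95.41466953] [75.53740893 73.37247894 20.72668882]
```

Run:
```python
from h import *
T=np.load("top.npz");S=np.load("scene.npz")
a=cv2.resize(T["img"][130:330,130:330],(560,560),interpolation=cv2.INTER_CUBIC)
b=cv2.resize(S["img"][165:285,180:400],None,fx=3.6,fy=3.6,interpolation=cv2.INTER_CUBIC)
cv2.imwrite("pics/b.png",b[:,:,::-1][:600,:800]); cv2.imwrite("pics/a.png",a[:,:,::-1])
```

```text
(no output)
```

View pics/b.png

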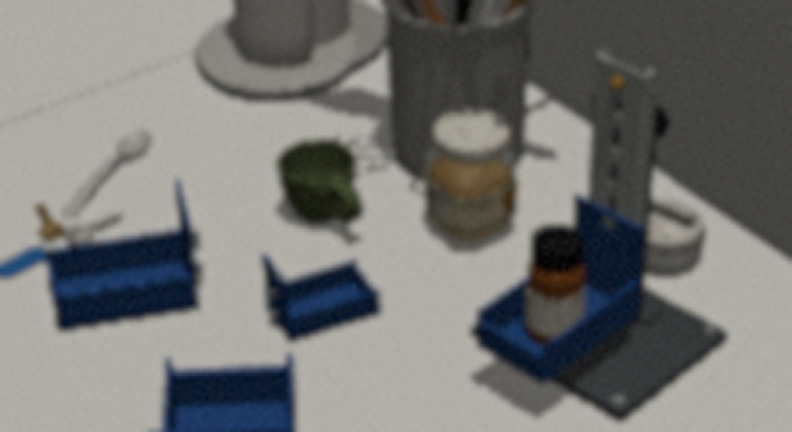

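View pics/a.png

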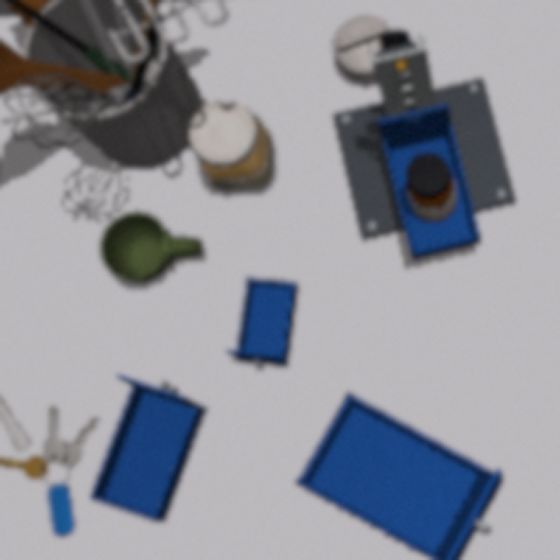

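The middle-sized tray is at (150,450) in the top crop, with its tabs up at (168,385). The rack is at (430,160), its brass button at (400,65). I'll fit silhouettes of the tray model to get accurate poses.

```bash
cat > fit.py <<'E'
from h import *
from scipy.optimize import minimize
def box(x0,x1,y0,y1,z0,z1): return np.array([[x,y,z] for x in(x0,x1) for y in(y0,y1) for z in(z0,z1)],float)
# tray frame: origin at underside, 55 before the rear face
TR=[box(-55,55,-32,32,0,3),box(-55,55,-32,-29,0,34),box(-55,55,29,32,0,34),box(-55,-52,-32,32,0,24),box(52,55,-32,32,0,80)]
SC=4
def sil(s,boxes,p):
    c,sn=np.cos(p[3]),np.sin(p[3]); R=np.array([[c,-sn,0],[sn,c,0],[0,0,1]])
    m=np.zeros((480,640),np.uint8)
    for b in boxes:
        w=b@R.T+p[:3]
        q=cv2.projectPoints(w,np.array(s["rvec"],float),np.array(s["tvec"],float),s["K"],np.array(s["dist_coeffs"],float))[0]
        h=cv2.convexHull(np.float32(q)); cv2.fillConvexPoly(m,np.int32(np.round(h*256)),255,lineType=cv2.LINE_AA,shift=8)
    return cv2.GaussianBlur(m.astype(float)/255,(0,0),1.2)
def soft(im):
    im=cv2.GaussianBlur(im,(3,3),0).astype(float); r,g,b=im[...,0],im[...,1],im[...,2]
    return np.clip(((b-r)/(r+g+b+1)-0.12)/0.16,0,1)
def fit(views,p0,free,ign=None,boxes=TR,R=75):
    free=np.array(free)
    def full(x): p=np.array(p0,float); p[free]+=x*np.array([10,10,10,.1])[free]; return p
    def cost(x):
        p=full(x);e=0
        for s in views:
            q=cv2.projectPoints(np.array([[p0[0],p0[1],p0[2]+30]]),np.array(s["rvec"],float),np.array(s["tvec"],float),s["K"],np.array(s["dist_coeffs"],float))[0].ravel().astype(int)
            sl=np.s_[max(q[1]-45,0):q[1]+45,max(q[0]-40,0):q[0]+40]
            d=(sil(s,boxes,p)-soft(s["img"]))**2
            if ign is not None: d=d*(1-ign(s))
            e+=d[sl].sum()
        return e
    best=None
    for k in range(3):
        x0=np.zeros(free.sum()) if best is None else best.x
        r=minimize(cost,x0,method="Nelder-Mead",options=dict(initial_simplex=np.vstack([x0]+[x0+.5*e for e in np.eye(len(x0))]),xatol=1e-3,fatol=1e-2))
        if best is None or r.fun<best.fun: best=r
    return full(best.x),best.fun
E
python3 - <<'E'
from fit import *
from numpy import radians as rad
v=[snap(n) for n in("scene","top")]
np.set_printoptions(precision=3,suppress=True)
F=[True]*4
def seg(s): # ignore the squat jar: reddish/black/grey area inside the hanging tray
    q=cv2.projectPoints(np.array([[652,61,60.],[652,61,125]]),np.array(s["rvec"],float),np.array(s["tvec"],float),s["K"],np.array(s["dist_coeffs"],float))[0].reshape(2,2)
    m=np.zeros((480,640)); cv2.line(m,tuple(int(a) for a in q[0]),tuple(int(a) for a in q[1]),1,28); return m
for vs in ([v[0]],[v[1]],v):
    print("loose",*fit(vs,[446,336,0,rad(-24)],[1,1,0,1]))
    print("hung",*fit(vs,[665,62,30,rad(9)],[1,1,len(vs)==2,1] if len(vs)==2 else [1,1,0,1],seg))
# brass button, orange pixels
for s in v:
    hs=cv2.cvtColor(s["img"],cv2.COLOR_RGB2HSV);m=cv2.inRange(hs,(10,140,90),(28,255,255)); w=cloud(s)
    k=(m>0)&(w[...,2]>180)&(w[...,2]<260)&(abs(w[...,1]-80)<40)&(w[...,0]<800); print("brass",w[k].mean(0) if k.any() else 0,k.sum(),np.argwhere(k).mean(0)[::-1])
    c=w[np.isfinite(w).all(2)]
    # upright: points z 150..200
    u=c[(c[:,2]>150)&(c[:,2]<215)&(c[:,0]>690)&(c[:,0]<790)&(abs(c[:,1]-72)<35)]
    print("upr",len(u),np.percentile(u,[5,50,95],axis=0)); t=c[(c[:,2]>150)&(c[:,0]>690)&(c[:,0]<760)&(abs(c[:,1]-75)<22)]; print("top z",np.percentile(t[:,2],[80,90,99]))
E
```

```text
Traceback (most recent call last):
  File "fit.py", line 33, in fit
    r=minimize(cost,x0,method="Nelder-Mead",options=dict(initial_simplex=np.vstack([x0]+[x0+.5*e for e in np.eye(len(x0))]),xatol=1e-3,fatol=1e-2))
  File "fit.py", line 22, in cost
    p=full(x);e=0
  File "fit.py", line 20, in full
    def full(x): p=np.array(p0,float); p[free]+=x*np.array([10,10,10,.1])[free]; return p
                                                ~^~~~~~~~~~~~~~~~~~~~~~~~~~~~~~
ValueError: operands could not be broadcast together with shapes (3,) (4,)
```

```bash
sed -i 's/free=np.array(free)/free=np.array(free,bool)/' fit.py
cat > m1.py <<'E'
from fit import *
from numpy import radians as rad
v=[snap(n) for n in("scene","top")]
np.set_printoptions(precision=3,suppress=True)
def seg(s):
    q=cv2.projectPoints(np.array([[652,61,60.],[652,61,125]]),np.array(s["rvec"],float),np.array(s["tvec"],float),s["K"],np.array(s["dist_coeffs"],float))[0].reshape(2,2)
    m=np.zeros((480,640)); cv2.line(m,tuple(int(a) for a in q[0]),tuple(int(a) for a in q[1]),1,28); return m
for vs in ([v[0]],[v[1]],v):
    print("loose",*fit(vs,[446,336,0,rad(-24)],[1,1,0,1]))
    print("hung",*fit(vs,[665,62,30,rad(9)],[1,1,len(vs)==2,1],seg))
for s in v:
    hs=cv2.cvtColor(s["img"],cv2.COLOR_RGB2HSV);m=cv2.inRange(hs,(10,140,90),(28,255,255)); w=cloud(s)
    k=(m>0)&(w[...,2]>180)&(w[...,2]<260)&(abs(w[...,1]-80)<40)&(w[...,0]<800); print("brass",w[k].mean(0) if k.any() else 0,k.sum(),np.argwhere(k).mean(0)[::-1])
    c=w[np.isfinite(w).all(2)]
    u=c[(c[:,2]>150)&(c[:,2]<215)&(c[:,0]>690)&(c[:,0]<790)&(abs(c[:,1]-72)<35)]
    print("upr",len(u),np.percentile(u,[5,50,95],axis=0)); t=c[(c[:,2]>150)&(c[:,0]>690)&(c[:,0]<760)&(abs(c[:,1]-75)<22)]; print("top z",np.percentile(t[:,2],[80,90,99]))
E
python3 m1.py
```

```text
Traceback (most recent call last):
  File "m1.py", line 9, in <module>
    print("loose",*fit(vs,[446,336,0,rad(-24)],[1,1,0,1]))
                   ~~~^^^^^^^^^^^^^^^^^^^^^^^^^^^^^^^^^^^
  File "fit.py", line 33, in fit
    r=minimize(cost,x0,method="Nelder-Mead",options=dict(initial_simplex=np.vstack([x0]+[x0+.5*e for e in np.eye(len(x0))]),xatol=1e-3,fatol=1e-2))
  File "fit.py", line 24, in cost
    q=cv2.projectPoints(np.array([[p0[0],p0[1],p0[2]+30]]),np.array(s["rvec"],float),np.array(s["tvec"],float),s["K"],np.array(s["dist_coeffs"],float))[0].ravel().astype(int)
      ~~~~~~~~~~~~~~~~~^^^^^^^^^^^^^^^^^^^^^^^^^^^^^^^^^^^^^^^^^^^^^^^^^^^^^^^^^^^^^^^^^^^^^^^^^^^^^^^^^^^^^^^^^^^^^^^^^^^^^^^^^^^^^^^^^^^^^^^^^^^^^^^^
cv2.error: OpenCV(4.12.0) /io/opencv/modules/calib3d/src/calibration_base.cpp:1490: error: (-215:Assertion failed) npoints >= 0 && (depth == CV_32F || depth == CV_64F) in function 'projectPoints'
```

```bash
sed -i 's/p0\[2\]+30\]\])/p0[2]+30.]],float)/' fit.py; python3 m1.py
```

```text
loose [449.848 342.111   0.     -0.489] 616.5584865808573
hung [669.776  72.388  30.      0.292] 81.67027023274159
loose [449.388 337.193   0.     -0.492] 355.5234214580081
hung [666.746  64.014  30.      0.169] 52.81422142018026
loose [449.185 336.949   0.     -0.486] 977.4083501009695
hung [663.538  63.993  37.873   0.204] 182.09151936705902
brass [712.514  71.634 230.254] 5 [351. 187.]
upr 402 [[710.428  51.886 153.074]
 [716.618  68.071 182.191]
 [754.284  91.849 209.93 ]]
top z [226.288 234.814 243.274]
brass [712.842  71.752 230.459] 9 [272.667 152.889]
upr 288 [[711.62   53.318 154.747]
 [717.245  74.953 187.17 ]
 [758.139  91.331 208.427]]
top z [230.6   240.356 244.063]
```

```bash
python3 - <<'E'
t=open('fit.py').read()
t=t.replace("d=(sil(s,boxes,p)-soft(s[\"img\"]))**2","d=(sil(s,boxes,p)-soft(s[\"img\"]))**2*W[id(s)]")
t=t.replace("    def cost(x):","    W={id(s):cv2.dilate((sil(s,boxes,p0)>.3).astype(np.uint8),np.ones((21,21))) for s in views}\n    def cost(x):")
open('fit.py','w').write(t)
m=open('m1.py').read().replace("rad(-24)","rad(-22)")
m=m.split("for s in v:")[0]+'''
p,_=fit(v,[448,336,0,rad(-22)],[1,1,0,1]); h,_=fit(v,[665,62,39,rad(9)],[1,1,1,1],seg)
o=[]
for s,(y,x) in zip(v,((160,180),(130,130))):
    im=s["img"][:,:,::-1].copy()
    for q in(p,h):
        c,_=cv2.findContours((cv2.resize(sil(s,TR,q),None,fx=4,fy=4)>.5).astype(np.uint8),0,1)
        o.append(c)
    big=cv2.resize(im,None,fx=4,fy=4,interpolation=cv2.INTER_CUBIC)
    for c in o[-2:]: cv2.drawContours(big,c,-1,(0,255,255),1)
    cv2.imwrite(f"pics/ov{x}.png",cv2.resize(big[y*4:y*4+600 if x>150 else y*4+800,x*4:x*4+800],None,fx=.75,fy=.75))
'''
open('m1.py','w').write(m)
E
python3 m1.py; python3 -c "
import cv2,numpy as np
a=cv2.imread('pics/ov180.png');b=cv2.imread('pics/ov130.png');
a=cv2.resize(a,(400,300));print(a.shape,b.shape)
c=np.zeros((600,800,3),np.uint8);c[:480,:480]=cv2.resize(b,(480,480));c[300:,400:]=a;cv2.imwrite('pics/ovc.png',b)"
```

```text
loose [450.792 341.986   0.     -0.483] 242.62280220016476
hung [670.498  73.681  30.      0.27 ] 82.62974173910621
loose [450.247 337.276   0.     -0.502] 273.2692299796191
hung [667.181  64.168  30.      0.167] 52.692780344917864
loose [449.51  338.223   0.     -0.49 ] 522.9152343675504
hung [663.261  64.271  38.019   0.199] 183.55373032394965
(300, 400, 3) (600, 600, 3)
```

View pics/ovc.png

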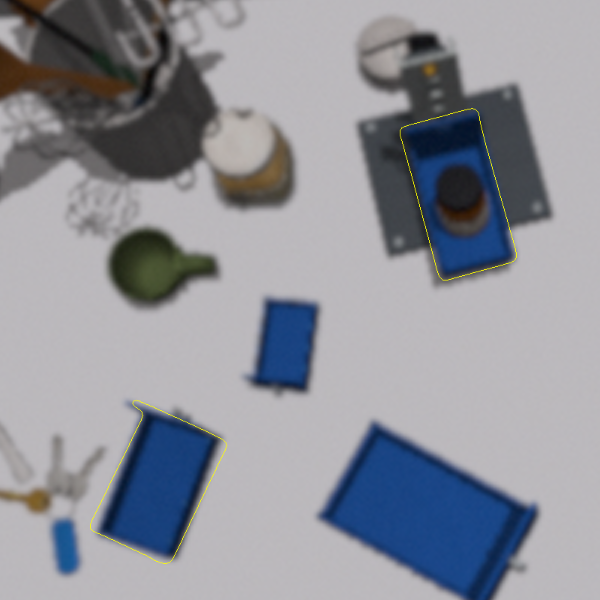

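The yellow outline matches the loose tray at (165,480) and the hung tray at (460,195). So the loose tray is at about (450,338) with yaw -28°, and the rack yaw is about +11°. Moving to the loose tray now.

```bash
python3 -m jog '[{"twist":[0,0,-1.2],"translation":[2.7,-2.9,0],"hand":9.4},{"twist":[0,0,-1.2],"translation":[2.7,-2.9,0],"hand":9.4},{"twist":[0,0,-1.2],"translation":[2.7,-2.9,0],"hand":9.4},{"twist":[0,0,-1.2],"translation":[2.7,-2.9,0],"hand":9.4},{"twist":[0,0,-1.2],"translation":[2.7,-2.9,0],"hand":9.4}]' 20
python3 -m jog '[{"twist":[0,0,-1.2],"translation":[2.7,-2.8,0],"hand":9.4},{"twist":[0,0,-1.2],"translation":[2.7,-2.8,0],"hand":9.4},{"twist":[0,0,-1.2],"translation":[2.7,-2.8,0],"hand":9.4},{"twist":[0,0,-1.2],"translation":[2.7,-2.8,0],"hand":9.4},{"twist":[0,0,-1.2],"translation":[2.5,-2.8,0],"hand":9.4}]'
python3 -m jog '[{"twist":[0,0,0],"translation":[0,0,-2.5],"hand":9.4},{"twist":[0,0,0],"translation":[0,0,-2.5],"hand":9.4},{"twist":[0,0,0],"translation":[0,0,-2.5],"hand":9.4},{"twist":[0,0,0],"translation":[0,0,-2.5],"hand":9.4},{"twist":[0,0,0],"translation":[0,0,0],"hand":9.4}]'
```

```text
clock: 1.0
eef_pos: [318.5, 477.6, 205.6]
eef_rot: [3.141, 0.0, 2.751]
contact_force: [1.1, -0.4, 1.0]
width: 94.0
finger_force: 0.0
clock: 1.5
eef_pos: [451.7, 337.6, 205.7]
eef_rot: [3.141, 0.0, 2.646]
contact_force: [0.0, 0.2, 0.1]
width: 94.1
finger_force: 0.0
clock: 2.0
eef_pos: [448.1, 337.5, 101.8]
eef_rot: [-3.136, -0.004, 2.647]
contact_force: [-0.6, -0.3, -0.1]
width: 93.8
finger_force: 0.0
```

Run:
```python
from h import *
T=np.load("top.npz");w=T["w"];im=T["img"].astype(int)
# base plate
m=(w[...,2]>4)&(w[...,2]<22)&(abs(w[...,0]-690)<120)&(abs(w[...,1]-70)<110)&(im.sum(2)<330)&(im[...,2]-im[...,0]<40)
m=cv2.morphologyEx(m.astype(np.uint8),cv2.MORPH_OPEN,np.ones((3,3)));n,l,st,c=cv2.connectedComponentsWithStats(m)
pts=w[m>0];print(np.median(pts[:,2]),len(pts),[tuple(s) for s in st[1:] if s[4]>60])
big=[k for k in range(1,n) if st[k,4]>100]; pts=w[np.isin(l,big)]
print(cv2.minAreaRect(pts[:,:2].astype(np.float32)))
print(cv2.boxPoints(cv2.minAreaRect(pts[:,:2].astype(np.float32))))
# upright strip front face: points on it above hung tray
for d in(T,np.load("scene.npz")):
    c=d["w"][np.isfinite(d["w"]).all(2)]
    u=c[(c[:,2]>150)&(c[:,2]<238)&(abs(c[:,0]-717)<14)&(abs(c[:,1]-73)<24)]
    A=np.c_[u[:,1]-73,np.ones(len(u))]
    for _ in range(5):
        k=np.linalg.lstsq(A,u[:,0],rcond=None)[0]; r=abs(u[:,0]-A@k); keep=r<max(2.5,np.percentile(r,80)); u,A=u[keep],A[keep]
    print("face x at y=73:",k[1],"yaw",-np.arctan(k[0]),len(u),"y range",np.percentile(u[:,1],[1,50,99]))
```

```text
10.726320463030376 1320 [(np.int32(285), np.int32(160), np.int32(28), np.int32(45), np.int32(659)), (np.int32(250), np.int32(167), np.int32(23), np.int32(48), np.int32(661))]
((710.2869262695312, 70.79969787597656), (128.58712768554688, 147.0205841064453), 9.47907829284668)
[[634.765    132.71793 ]
 [658.9774   -12.295215]
 [785.80884    8.88147 ]
 [761.59644  153.8946  ]]
face x at y=73: 715.0155656942295 yaw 0.16831452105454833 262 y range [50.74305185 73.22209276 93.16158819]
face x at y=73: 715.1230105791923 yaw 0.18397728522856566 277 y range [51.06195831 71.95910204 94.950132  ]
```

```bash
python3 -m jog '[{"twist":[0,0,0],"translation":[0,0,-3],"hand":9.4},{"twist":[0,0,0],"translation":[0,0,-3],"hand":9.4},{"twist":[0,0,0],"translation":[0,0,-2],"hand":9.4},{"twist":[0,0,0],"translation":[0,0,-1.2],"hand":9.4},{"twist":[0,0,0],"translation":[0,0,-0.5],"hand":9.4}]' 25
python3 -m jog '[{"twist":[0,0,0],"translation":[0,0,0],"hand":6},{"twist":[0,0,0],"translation":[0,0,0],"hand":5},{"twist":[0,0,0],"translation":[0,0,0],"hand":5},{"twist":[0,0,0],"translation":[0,0,0],"hand":5},{"twist":[0,0,0],"translation":[0,0,0],"hand":5}]'
```

```text
clock: 2.5
eef_pos: [450.8, 339.0, 8.4]
eef_rot: [-3.142, -0.0, 2.647]
contact_force: [0.1, -0.6, -0.0]
width: 94.3
finger_force: 0.0
clock: 3.0
eef_pos: [451.0, 338.8, 9.3]
eef_rot: [3.141, 0.001, 2.648]
contact_force: [-1.8, -2.1, 6.0]
width: 65.0
finger_force: 24.5
```

```bash
python3 -m jog '[{"twist":[0,0,0],"translation":[0,0,2],"hand":5},{"twist":[0,0,0],"translation":[0,0,4],"hand":5},{"twist":[0,0,0],"translation":[0,0,4],"hand":5},{"twist":[0,0,0],"translation":[0,0,4],"hand":5},{"twist":[0,0,0],"translation":[0,0,4],"hand":5}]' 30
python3 -m jog '[{"twist":[0,0,3.82],"translation":[1.76,-2.82,0],"hand":5},{"twist":[0,0,3.82],"translation":[1.76,-2.82,0],"hand":5},{"twist":[0,0,3.82],"translation":[1.76,-2.82,0],"hand":5},{"twist":[0,0,3.82],"translation":[1.76,-2.82,0],"hand":5},{"twist":[0,0,3.82],"translation":[1.76,-2.82,0],"hand":5}]'
python3 -m jog '[{"twist":[0,0,3.82],"translation":[1.76,-2.82,0],"hand":5},{"twist":[0,0,3.82],"translation":[1.76,-2.82,0],"hand":5},{"twist":[0,0,3.82],"translation":[1.76,-2.82,0],"hand":5},{"twist":[0,0,3.82],"translation":[1.76,-2.82,0],"hand":5},{"twist":[0,0,3.82],"translation":[1.76,-2.82,0],"hand":5}]'
python3 -m jog '[{"twist":[0,0,0],"translation":[0,0,0],"hand":5},{"twist":[0,0,0],"translation":[0,0,0],"hand":5}]'
cat > m2.py <<'E'
from fit import *
np.set_printoptions(precision=3,suppress=True)
import sys
x0,y0,z0=map(float,sys.argv[1:4]); ya=.17
v=[snap(n) for n in("scene","top")]
for i,s in enumerate(v):
    w=cloud(s); ms=soft(s["img"]); 
    # gripper occlusion: non-blue pixels higher than the wall near the tray, ignore
    c,sn=np.cos(ya),np.sin(ya); d=w-np.array([x0,y0,0]); lx=c*d[...,0]+sn*d[...,1]; ly=-sn*d[...,0]+c*d[...,1]
    g=((w[...,2]>z0-6)&(ms<.4)&(lx<48)&(abs(ly)<110)&(lx>-60))|~np.isfinite(w).all(2)
    s["ign"]=cv2.dilate(g.astype(np.uint8),np.ones((5,5))).astype(float)
    cv2.imwrite(f"pics/_{i}.png",s["img"][:,:,::-1])
def ig(s): return s["ign"]
p={}
for nm,vs,fr in(("scene",v[:1],[1,1,1,0]),("top",v[1:],[1,1,0,1]),("both",v,[1]*4)):
    q,f=fit(vs,[x0,y0,z0,ya],fr,ig); print(nm,q,f)
for i,s in enumerate(v):
    im=s["img"][:,:,::-1].copy(); im[s["ign"]>0]=im[s["ign"]>0]//2+60
    big=cv2.resize(im,None,fx=4,fy=4,interpolation=cv2.INTER_CUBIC)
    cc,_=cv2.findContours((cv2.resize(sil(s,TR,q),None,fx=4,fy=4)>.5).astype(np.uint8),0,1); cv2.drawContours(big,cc,-1,(0,255,255),1)
    u=cv2.projectPoints(q[:3].reshape(1,3),np.array(s["rvec"],float),np.array(s["tvec"],float),s["K"],np.array(s["dist_coeffs"],float))[0].ravel()*4
    a,b=int(u[0]),int(u[1]); s["crop"]=cv2.resize(big,None,fx=1,fy=1)[max(b-300,0):max(b-300,0)+600,a-200:a+200]
cv2.imwrite(sys.argv[4],np.hstack([s["crop"] for s in v]))
st=robot.read_state();print(st["eef_pos"],st["eef_rot"],st["contact_force"],st["width"])
E
python3 m2.py 627 57 170 pics/m2a.png
```

```text
clock: 3.5
eef_pos: [449.9, 338.6, 189.3]
eef_rot: [-3.141, -0.001, 2.647]
contact_force: [0.3, 0.2, -2.7]
width: 64.7
finger_force: 29.3
clock: 4.0
eef_pos: [538.6, 196.7, 187.6]
eef_rot: [-3.142, -0.001, 2.983]
contact_force: [0.1, 1.3, -3.5]
width: 64.7
finger_force: 29.3
clock: 4.5
eef_pos: [626.6, 55.7, 187.5]
eef_rot: [3.141, -0.001, -2.967]
contact_force: [-0.6, 1.0, -2.5]
width: 65.1
finger_force: 29.3
clock: 4.7
eef_pos: [626.2, 56.5, 187.5]
eef_rot: [3.141, -0.002, -2.971]
contact_force: [-0.3, 0.4, -3.1]
width: 65.0
finger_force: 29.3
scene [728.348 177.707  59.77    0.17 ] 193.0551240534225
top [742.362  72.395 170.     -0.509] 18.771620987270445
both [736.72  186.331  52.02    0.194] 211.741379277041
[625.829  57.664 187.784] [ 3.141 -0.001 -2.969] [ 0.582  1.448 -3.551] 64.88740337180472
```

View pics/m2a.png

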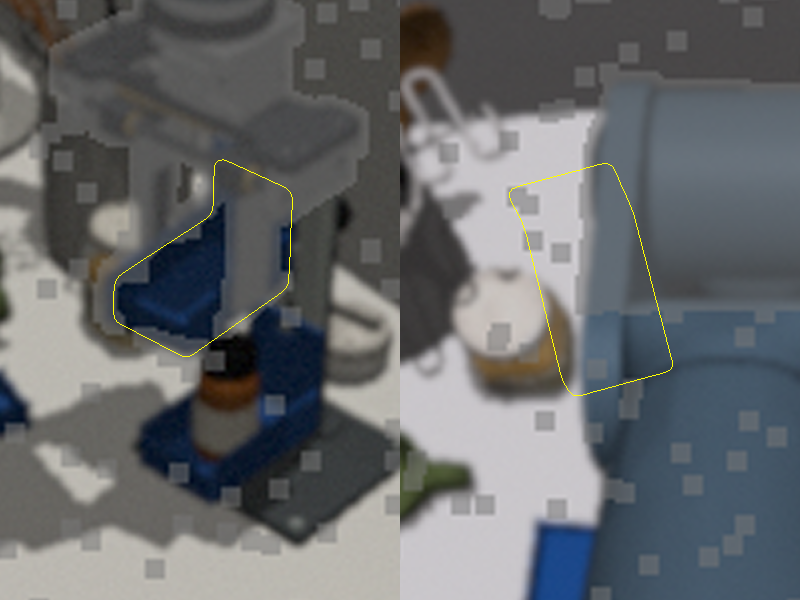

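The scene view (left half) shows the held tray level in the gripper at (200,270), above the hung one at (240,410). The arm hides the top view. The grip fixes the tray's lateral position, so I'll fit only x and z of both trays in the scene view and compare them.

```bash
cat > m3.py <<'E'
from fit import *
import sys
np.set_printoptions(precision=2,suppress=True)
yaw=.172; c,sn=np.cos(yaw),np.sin(yaw); O=np.array([715.5,72.2])
def rel(p): d=np.array(p[:2])-O; return np.array([c*d[0]+sn*d[1],-sn*d[0]+c*d[1]])
st=robot.read_state(); t=rel(st["eef_pos"]); print("tcp in rack x,y",t,"z",st["eef_pos"][2],"F",st["contact_force"],"yaw",st["eef_rot"][2]+np.pi)
s=snap("scene"); w=cloud(s); ms=soft(s["img"]); im=s["img"].astype(int)
def run(lx,ly,z,ign):
    def full(x): a=lx+10*x[0]; return np.array([O[0]+c*a-sn*ly,O[1]+sn*a+c*ly,z+10*x[1],yaw])
    W=cv2.dilate((sil(s,TR,full([0,0]))>.3).astype(np.uint8),np.ones((13,13)))*(1-ign)
    f=lambda x:((sil(s,TR,full(x))-ms)**2*W).sum()
    r=minimize(f,[0,0],method="Nelder-Mead",options=dict(initial_simplex=[[0,0],[.5,0],[0,.5]])); return lx+10*r.x[0],z+10*r.x[1],r.fun
d=w[...,:2]-O; LX=c*d[...,0]+sn*d[...,1]; LY=-sn*d[...,0]+c*d[...,1]
zt=st["eef_pos"][2]-9.3
g=((ms<.4)&(abs(LX-t[0])<45)&(LY<t[1]+130)&(w[...,2]>zt-8)); g=cv2.dilate(g.astype(np.uint8),np.ones((5,5)))
print("held x,z",run(t[0],t[1],zt,g),"expected",t[0],zt)
q=cv2.projectPoints(np.array([[652,61,60.],[652,61,125]]),np.array(s["rvec"],float),np.array(s["tvec"],float),s["K"],np.array(s["dist_coeffs"],float))[0].reshape(2,2)
m=np.zeros((480,640),np.uint8); cv2.line(m,tuple(int(a) for a in q[0]),tuple(int(a) for a in q[1]),1,28)
m|=cv2.dilate(((ms<.4)&(w[...,2]>150)).astype(np.uint8),np.ones((3,3)))
if zt<200:
    # mask held tray too
    a=sil(s,TR,[O[0]+c*t[0]-sn*t[1],O[1]+sn*t[0]+c*t[1],zt,yaw]); m|=cv2.dilate((a>.2).astype(np.uint8),np.ones((7,7)))
print("hung x,z",run(-55,0,38,m))
E
python3 m3.py
```

```text
tcp in rack x,y [-90.84   1.03] z 187.7843077911439 F [ 0.58  1.45 -3.55] yaw 0.17275213239124865
held x,z (np.float64(-88.32609732531898), np.float64(182.5495215859639), np.float64(125.38752441456325)) expected -90.83554728318893 178.4843077911439
hung x,z (np.float64(-55.8248308673501), np.float64(43.55645428597927), np.float64(97.67723093708474))
```

```bash
python3 -m jog '[{"twist":[0,0,0],"translation":[0,0,-0.5],"hand":5},{"twist":[0,0,0],"translation":[0,0,-0.5],"hand":5},{"twist":[0,0,0],"translation":[0.99,0.17,0],"hand":5},{"twist":[0,0,0],"translation":[0.99,0.17,0],"hand":5},{"twist":[0,0,0],"translation":[0,0,0],"hand":5}]'
python3 -m jog '[{"twist":[0,0,0],"translation":[0.2,0.035,0],"hand":5},{"twist":[0,0,0],"translation":[0,0,0],"hand":5}]'
python3 -m jog '[{"twist":[0,0,0],"translation":[0.1,0.017,0],"hand":5},{"twist":[0,0,0],"translation":[0,0,0],"hand":5}]'
python3 -m jog '[{"twist":[0,0,0],"translation":[0.1,0.017,0],"hand":5},{"twist":[0,0,0],"translation":[0,0,0],"hand":5}]'
python3 m3.py
```

```text
clock: 5.35
eef_pos: [647.9, 60.4, 178.7]
eef_rot: [-3.141, 0.001, -2.969]
contact_force: [0.6, -1.1, -2.7]
width: 65.0
finger_force: 29.3
clock: 5.55
eef_pos: [648.7, 60.6, 178.5]
eef_rot: [-3.142, 0.0, -2.969]
contact_force: [-0.7, 0.2, -3.9]
width: 65.0
finger_force: 29.3
clock: 5.75
eef_pos: [649.4, 60.7, 178.5]
eef_rot: [-3.142, 0.0, -2.969]
contact_force: [-0.1, 0.4, -2.8]
width: 65.1
finger_force: 29.3
clock: 5.95
eef_pos: [650.5, 60.9, 178.5]
eef_rot: [-3.142, 0.0, -2.969]
contact_force: [0.4, -0.2, -3.2]
width: 64.8
finger_force: 29.3
tcp in rack x,y [-66.02   0.01] z 178.52474763584868 F [ 0.4  -0.2  -3.19] yaw 0.17249166483662615
held x,z (np.float64(-60.144911782329416), np.float64(167.25138730598226), np.float64(163.22364915707865)) expected -66.02148972589288 169.22474763584867
hung x,z (np.float64(-55.49080282449722), np.float64(44.04944199323654), np.float64(85.29854629796284))
```

```bash
for i in 1 2 3 4; do python3 -m jog '[{"twist":[0,0,0],"translation":[0.1,0.017,0],"hand":5},{"twist":[0,0,0],"translation":[0,0,0],"hand":5}]' | grep -E 'pos|contact'; done
```

```text
eef_pos: [651.5, 61.1, 178.5]
contact_force: [-0.0, 0.4, -4.0]
eef_pos: [652.5, 61.3, 178.5]
contact_force: [-0.2, -0.1, -2.4]
eef_pos: [653.5, 61.5, 178.5]
contact_force: [0.1, 0.0, -3.2]
eef_pos: [654.5, 61.6, 178.5]
contact_force: [-0.2, 0.2, -2.3]
```

```bash
for i in 1 2 3; do python3 -m jog '[{"twist":[0,0,0],"translation":[0.1,0.017,0],"hand":5},{"twist":[0,0,0],"translation":[0,0,0],"hand":5}]' | grep -E 'pos|contact'; done
```

```text
eef_pos: [655.2, 61.7, 178.3]
contact_force: [-0.8, 0.4, -2.1]
eef_pos: [655.3, 61.8, 178.1]
contact_force: [-5.3, -1.0, -0.9]
eef_pos: [655.4, 61.8, 178.0]
contact_force: [-8.9, -1.2, 1.3]
```

```bash
python3 -m jog '[{"twist":[0,0,0],"translation":[-0.1,-0.017,0],"hand":5},{"twist":[0,0,0],"translation":[0,0,0],"hand":5}]' | grep -E 'pos|contact'; for i in 1 2 3 4 5 6; do python3 -m jog '[{"twist":[0,0,0],"translation":[0,0,-0.05],"hand":5},{"twist":[0,0,0],"translation":[0,0,0],"hand":5}]' | grep -E 'pos|contact'; done
```

```text
eef_pos: [655.3, 61.8, 178.1]
contact_force: [-5.1, -1.7, -1.3]
eef_pos: [655.3, 61.8, 177.9]
contact_force: [-5.2, -1.2, 0.1]
eef_pos: [655.3, 61.7, 177.6]
contact_force: [-6.5, -1.9, 0.4]
eef_pos: [655.4, 61.7, 177.2]
contact_force: [-7.4, -1.8, 1.0]
eef_pos: [655.3, 61.7, 176.6]
contact_force: [-6.1, -1.7, 0.9]
eef_pos: [655.4, 61.6, 176.2]
contact_force: [-6.4, -1.6, 0.6]
eef_pos: [655.4, 61.6, 175.7]
contact_force: [-6.7, -1.9, 1.0]
```

```bash
for i in 1 2 3 ; do python3 -m jog '[{"twist":[0,0,0],"translation":[0,0,-0.05],"hand":5},{"twist":[0,0,0],"translation":[0,0,0],"hand":5}]' | grep -E 'pos|contact'; done; echo up;  for i in 1 2 3 4 5; do python3 -m jog '[{"twist":[0,0,0],"translation":[0,0,0.1],"hand":5},{"twist":[0,0,0],"translation":[0,0,0],"hand":5}]' | grep -E 'pos|contact'; done;for i in 1 2 3 4 5 6; do python3 -m jog '[{"twist":[0,0,0],"translation":[0,0,0.05],"hand":5},{"twist":[0,0,0],"translation":[0,0,0],"hand":5}]' | grep -E 'pos|contact'; done
```

```text
eef_pos: [655.4, 61.6, 175.2]
contact_force: [-7.3, -1.9, -0.2]
eef_pos: [655.4, 61.6, 174.7]
contact_force: [-6.9, -1.9, 0.8]
eef_pos: [655.4, 61.6, 174.3]
contact_force: [-7.0, -2.1, 0.7]
up
eef_pos: [655.3, 61.6, 174.6]
contact_force: [-5.4, -1.0, -0.6]
eef_pos: [655.3, 61.7, 175.0]
contact_force: [-5.7, -1.6, -3.7]
eef_pos: [655.2, 61.7, 175.7]
contact_force: [-4.7, -2.1, -4.8]
eef_pos: [655.1, 61.8, 176.7]
contact_force: [-4.1, -1.3, -6.0]
eef_pos: [655.1, 61.9, 177.7]
contact_force: [-4.9, -1.5, -5.0]
eef_pos: [655.1, 61.9, 178.1]
contact_force: [-5.6, -1.9, -6.4]
eef_pos: [655.0, 61.9, 178.6]
contact_force: [-5.1, -0.4, -6.4]
eef_pos: [655.1, 61.9, 179.1]
contact_force: [-5.2, -2.2, -6.4]
eef_pos: [655.1, 62.0, 179.6]
contact_force: [-4.8, -1.0, -5.6]
eef_pos: [655.0, 62.0, 180.1]
contact_force: [-4.9, -1.2, -6.2]
eef_pos: [655.0, 62.0, 180.6]
contact_force: [-5.2, -2.0, -6.2]
```

```bash
python3 -m jog '[{"twist":[0,0,0],"translation":[0,0,-0.15],"hand":5},{"twist":[0,0,0],"translation":[0,0,-0.17],"hand":5},{"twist":[0,0,0],"translation":[0,0,0],"hand":5}]' | grep -E 'pos|contact'; for i in 1 2 3 4 5 6 7 8; do python3 -m jog '[{"twist":[0,0,0],"translation":[-0.0086,0.049,0],"hand":5},{"twist":[0,0,0],"translation":[0,0,0],"hand":5}]' | grep -E 'pos|contact'; done
```

```text
eef_pos: [655.4, 62.0, 179.1]
contact_force: [-9.9, -2.0, -0.3]
eef_pos: [655.4, 62.1, 179.1]
contact_force: [-8.1, -2.5, 0.2]
eef_pos: [655.4, 62.1, 179.1]
contact_force: [-8.5, -3.2, -1.1]
eef_pos: [655.3, 62.2, 179.1]
contact_force: [-9.4, -4.9, -0.6]
eef_pos: [655.3, 62.5, 179.1]
contact_force: [-8.2, -5.3, -1.2]
eef_pos: [655.2, 62.8, 179.0]
contact_force: [-7.5, -5.6, -0.8]
eef_pos: [655.1, 63.3, 178.9]
contact_force: [-7.3, -5.3, -2.1]
eef_pos: [654.9, 63.8, 178.8]
contact_force: [-8.8, -6.4, -0.9]
eef_pos: [654.9, 64.3, 178.8]
contact_force: [-7.2, -6.2, -2.4]
```

```bash
for i in 1 2 3 4 5 6 7 8; do python3 -m jog '[{"twist":[0,0,0],"translation":[0,0,-0.06],"hand":5},{"twist":[0,0,0],"translation":[0,0,0],"hand":5}]' | grep -E 'pos|contact'|tr '\n' ' ';echo; done
```

```text
eef_pos: [654.9, 64.4, 178.5] contact_force: [-8.9, -5.7, -0.2] 
eef_pos: [654.9, 64.5, 178.2] contact_force: [-9.0, -4.7, -0.0] 
eef_pos: [654.9, 64.8, 177.9] contact_force: [-10.6, -4.3, 2.5] 
eef_pos: [655.1, 65.3, 177.5] contact_force: [-9.7, -3.7, 2.3] 
eef_pos: [655.1, 65.4, 176.9] contact_force: [-10.0, -2.6, 2.0] 
eef_pos: [655.2, 65.6, 176.4] contact_force: [-9.6, -3.3, 1.9] 
eef_pos: [655.2, 65.7, 175.8] contact_force: [-9.7, -1.7, 2.6] 
eef_pos: [655.2, 65.7, 175.1] contact_force: [-8.9, -1.4, 2.2]
```

```bash
python3 -m jog '[{"twist":[0,0,0],"translation":[-0.6,-0.1,0],"hand":5},{"twist":[0,0,0],"translation":[0.11,-0.65,0.4],"hand":5},{"twist":[0,0,0],"translation":[0,0,0],"hand":5},{"twist":[0,0,0],"translation":[0,0,0],"hand":5}]' | grep -E 'pos|rot|contact'
python3 - <<'E'
from h import *
s=snap("scene");cv2.imwrite("pics/c.png",cv2.resize(s["img"][150:270,270:400],None,fx=5,fy=5,interpolation=cv2.INTER_CUBIC)[:,:,::-1])
E
```

```text
eef_pos: [651.6, 58.1, 178.6]
eef_rot: [-3.141, 0.002, -2.97]
contact_force: [-0.8, 0.2, -2.4]
```

View pics/c.png

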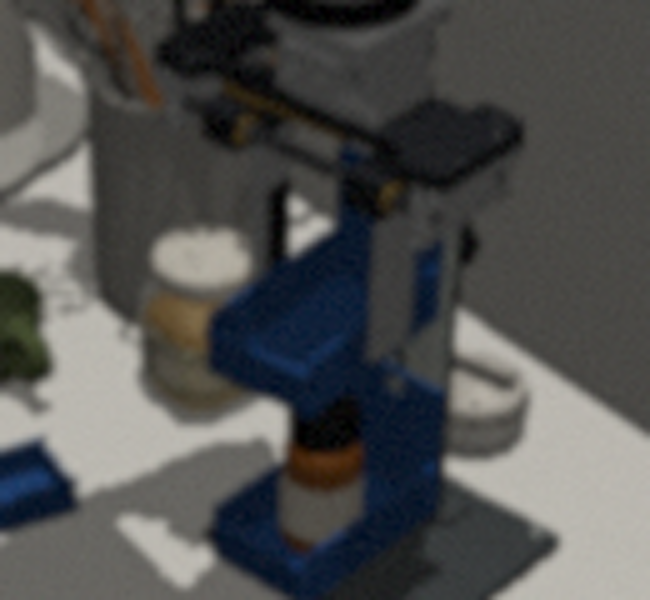

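The tray hangs level in the gripper at (290,330), with the hung tray below at (330,510). Contact has now fixed the tray's x, so I'll fit the lateral position and z of both trays in the same view to cancel the calibration bias.

```bash
cat > m4.py <<'E'
exec(open("m3.py").read().split("def run")[0])
d=w[...,:2]-O; LX=c*d[...,0]+sn*d[...,1]; LY=-sn*d[...,0]+c*d[...,1]; zt=st["eef_pos"][2]-9.
def run(lx,ly,z,ign,name):
    def full(x): a=lx;b=ly+10*x[0]; return np.array([O[0]+c*a-sn*b,O[1]+sn*a+c*b,z+10*x[1],yaw])
    W=cv2.dilate((sil(s,TR,full([0,0]))>.3).astype(np.uint8),np.ones((13,13)))*(1-ign)
    f=lambda x:((sil(s,TR,full(x))-ms)**2*W).sum()
    r=minimize(f,[0,0],method="Nelder-Mead",options=dict(initial_simplex=[[0,0],[.5,0],[0,.5]])); print(name,"y,z",ly+10*r.x[0],z+10*r.x[1],r.fun/W.sum()); return full(r.x)
tx=t[0]-2.1
# occluders by real depth: expected model front surface nearer -> gripper = non-blue and depth smaller than hung/held tray zone
non=(ms<.4)
zc=s["z_map"]
def dep(p): return (s["R"]@np.array(p)+np.array(s["tvec"]).ravel())[2]
def world(a,b,z): return [O[0]+c*a-sn*b,O[1]+sn*a+c*b,z]
g=(non&(zc<dep(world(tx+50,t[1],zt+30))+25)&(w[...,2]>zt-12)&(LX>tx-40)).astype(np.uint8)
a=sil(s,TR,[*world(-55,0,39),yaw])>.2
g|=a&(~(sil(s,TR,[*world(tx,t[1],zt),yaw])>.5))  # do not let the hung tray's blue pollute
g=cv2.dilate(g,np.ones((3,3)))
H=run(tx,t[1],zt,g,"held")
j=np.zeros((480,640),np.uint8)
q=cv2.projectPoints(np.array([[652,61,60.],[652,61,125]]),np.array(s["rvec"],float),np.array(s["tvec"],float),s["K"],np.array(s["dist_coeffs"],float))[0].reshape(2,2)
cv2.line(j,tuple(int(a) for a in q[0]),tuple(int(a) for a in q[1]),1,28)
j|=cv2.dilate((sil(s,TR,[*world(tx,t[1],zt),yaw])>.2).astype(np.uint8),np.ones((7,7))); j|=cv2.dilate((non&(w[...,2]>140)).astype(np.uint8),np.ones((3,3)))
U=run(-55,0,39,j,"hung")
print("expected held",t[1],zt)
big=cv2.resize(s["img"],None,fx=6,fy=6,interpolation=cv2.INTER_CUBIC)[:,:,::-1].copy()
mk=cv2.resize(g,None,fx=6,fy=6,interpolation=0); mk2=cv2.resize(j,None,fx=6,fy=6,interpolation=0)
big[mk>0,2]=255
for p in(H,U):
    cc,_=cv2.findContours((cv2.resize(sil(s,TR,p),None,fx=6,fy=6)>.5).astype(np.uint8),0,1); cv2.drawContours(big,cc,-1,(0,255,255),1)
cv2.imwrite("pics/m4.png",big[1020:1620,1750:2250])
E
python3 m4.py
```

```text
tcp in rack x,y [-65.63  -2.75] z 178.23171395233575 F [ 0.33 -0.18 -2.85] yaw 0.17217534961867242
held y,z -9.42520477345114 176.5886120774804 0.024363324184009987
hung y,z 0.8299465477466583 43.31213989853859 0.0483925280065815
expected held -2.7545071992966665 169.23171395233575
```

View pics/m4.png

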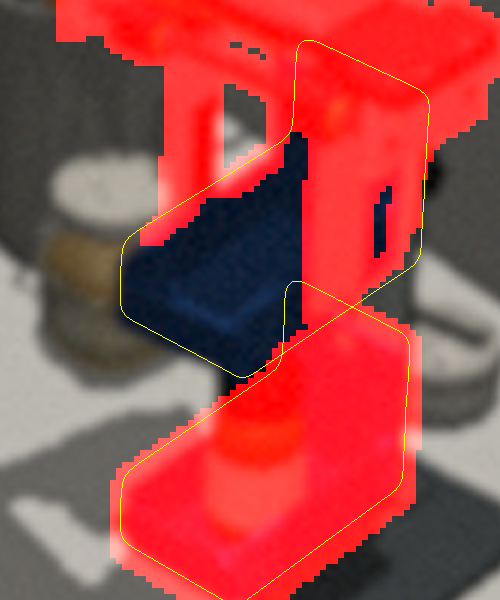

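```bash
cat > m5.py <<'E'
exec(open("m3.py").read().split("def run")[0])
d=w-np.array([*O,0]); LX=c*d[...,0]+sn*d[...,1]; LY=-sn*d[...,0]+c*d[...,1]; Z=w[...,2]
b=cv2.erode((ms>.5).astype(np.uint8),np.ones((2,2)))>0
def st_(nm,k): print(nm,k.sum(), "LX %.1f LY %.1f Z %.1f"%tuple(np.median(a[k]) for a in(LX,LY,Z)), "sd %.1f %.1f %.1f"%tuple(a[k].std() for a in(LX,LY,Z)))
zt=st["eef_pos"][2]-9
for nm,x,y,z in(("held",t[0],t[1],zt),("hung",-55,0,39.3)):
    r=b&(abs(LX-x)<75)&(abs(LY-y)<45)&(Z>z-15)&(Z<z+95)
    st_(nm+" all",r)
    st_(" floor",r&(abs(LX-x)<42)&(abs(LY-y)<22)&(abs(Z-z-3)<9))
    st_(" front",r&(LX<x-46)&(Z>z+6)&(Z<z+18)&(abs(LY-y)<26))
    st_(" rightwall",r&(abs(LX-x)<48)&(LY<y-24)&(Z>z+6)&(Z<z+30))
    st_(" plate",r&(LX>x+42)&(Z>z+42)&(Z<z+76)&(abs(LY-y)<28))
    k=r&(LY<y-10)&(LX>x+40); print("  plate LY min pct",np.percentile(LY[k],[2,10]) if k.any() else 0)
E
python3 m5.py
```

```text
tcp in rack x,y [-65.8   -2.64] z 178.00424606000644 F [ 0.34  0.67 -3.22] yaw 0.17232291487624218
held all 750 LX -78.1 LY 7.9 Z 181.0 sd 36.7 24.7 10.8
 floor 164 LX -64.3 LY 7.4 Z 172.3 sd 20.4 7.6 1.8
 front 55 LX -123.8 LY -7.3 Z 182.6 sd 1.8 12.9 3.1
 rightwall 88 LX -90.6 LY -35.7 Z 187.0 sd 31.0 2.6 6.9
 plate 5 LX -19.6 LY 18.9 Z 212.6 sd 1.5 4.1 12.3
  plate LY min pct [-32.81 -32.21]
hung all 712 LX -33.9 LY -13.1 Z 60.8 sd 41.8 21.0 21.3
 floor 21 LX -81.7 LY 8.7 Z 40.9 sd 28.6 8.3 2.1
 front 41 LX -110.6 LY -2.1 Z 51.9 sd 1.5 14.6 3.2
 rightwall 143 LX -53.9 LY -30.3 Z 56.1 sd 27.8 1.6 6.4
 plate 132 LX -4.1 LY -5.5 Z 95.4 sd 2.0 16.1 8.9
  plate LY min pct [-32.19 -30.75]
```

```bash
cat >> m5.py <<'E'
print("--")
for nm,x,y,z in(("held",t[0]-3,t[1]-1,zt),("hung",-55.6,1.7,38)):
    r=b&(abs(LX-x)<75)&(abs(LY-y)<45)&(Z>z-15)&(Z<z+95)
    k=r&(abs(LX-x)<50)&(abs(LY-y+32)<5)&(Z>z+6)&(Z<z+30); p=np.polyfit(LX[k]-x,LY[k],1); print(nm,"wall yaw",p,k.sum())
    k=r&(abs(LX-x+55)<5)&(abs(LY-y)<28)&(Z>z+5)&(Z<z+20); p=np.polyfit(LY[k]-y,LX[k],1); print("front yaw",-p[0],p[1],k.sum())
    k=r&(abs(LX-x)<46)&(abs(LY-y)<25)&(abs(Z-z-3)<6); print("floor",np.median(Z[k]),np.mean(Z[k]),k.sum())
    if nm=="hung":
        k=r&(abs(LX-x-53)<7)&(Z>z+40); p=np.polyfit(LY[k],LX[k],1); print("plate yaw",-p[0],k.sum())
E
python3 m5.py | sed -n '/--/,$p'
```

```text
--
held wall yaw [  0.06 -34.48] 91
front yaw 0.07806077340903335 -123.86558254919962 66
floor 172.10166056384784 172.00315787343905 174
hung wall yaw [  0.   -30.24] 156
front yaw -0.04054141559648981 -110.14824544408752 54
floor 41.99202985967136 41.72579330835204 32
plate yaw -0.025560408408040438 156
```

```bash
python3 -m jog '[{"twist":[0,0,-2],"translation":[-0.036,0.207,-0.08],"hand":5},{"twist":[0,0,-2],"translation":[-0.036,0.207,-0.08],"hand":5},{"twist":[0,0,0],"translation":[0,0,0],"hand":5},{"twist":[0,0,0],"translation":[0,0,0],"hand":5}]' | grep -E 'pos|rot|contact'; sed -i 's/t\[1\]-1,zt),/t[1],zt),/' m5.py; python3 m5.py;  python3 m5.py
```

```text
eef_pos: [650.1, 62.6, 176.3]
eef_rot: [-3.142, -0.0, -3.038]
contact_force: [-0.1, -0.8, -2.0]
tcp in rack x,y [-66.07   1.69] z 176.2509830555785 F [-0.12 -0.79 -2.03] yaw 0.10356978959775809
held all 723 LX -79.7 LY 12.3 Z 180.0 sd 36.2 24.8 10.1
 floor 148 LX -63.9 LY 13.3 Z 170.5 sd 20.5 6.9 1.7
 front 55 LX -123.9 LY -0.7 Z 180.2 sd 1.6 13.3 3.3
 rightwall 99 LX -91.6 LY -29.8 Z 185.4 sd 33.9 1.6 6.7
 plate 0 LX nan LY nan Z nan sd nan nan nan
  plate LY min pct [-32.34 -30.67]
hung all 704 LX -32.0 LY -12.4 Z 60.3 sd 42.1 21.0 20.6
 floor 20 LX -82.8 LY 10.6 Z 41.4 sd 29.1 9.0 1.7
 front 44 LX -110.5 LY -0.8 Z 51.9 sd 2.0 14.1 3.2
 rightwall 140 LX -49.7 LY -30.2 Z 56.1 sd 28.2 1.7 6.8
 plate 126 LX -3.8 LY -3.3 Z 95.2 sd 2.1 15.4 8.9
  plate LY min pct [-32.46 -30.63]
--
held wall yaw [ -0.01 -29.8 ] 108
front yaw -0.007596521681637007 -123.83276096889783 62
floor 170.54410561442495 170.60444697205298 168
hung wall yaw [  0.   -30.05] 147
front yaw -0.015635431375460845 -110.31247885845198 48
floor 40.99942956719737 41.26254586003912 31
plate yaw -0.014399803227577727 158
tcp
[... 504 characters left out ...]
ront 41 LX -110.9 LY -0.6 Z 52.8 sd 1.8 14.7 3.2
 rightwall 143 LX -50.7 LY -30.4 Z 56.1 sd 27.8 1.5 6.8
 plate 131 LX -4.3 LY -4.4 Z 95.2 sd 2.1 15.2 9.1
  plate LY min pct [-31.75 -30.6 ]
--
held wall yaw [  0.01 -29.74] 104
front yaw -0.003338626199795364 -123.82799810839974 59
floor 170.61559003625928 170.50443920094253 160
hung wall yaw [  0.   -30.32] 148
front yaw -0.03260409359728998 -110.5738031618041 46
floor 41.62111675752474 41.65714709550129 33
plate yaw -0.005643736370129571 157
  return _methods._mean(a, axis=axis, dtype=dtype,
  ret = ret.dtype.type(ret / rcount)
  ret = _var(a, axis=axis, dtype=dtype, out=out, ddof=ddof,
  arrmean = um.true_divide(arrmean, div, out=arrmean,
  ret = ret.dtype.type(ret / rcount)
```

Depth now shows the held tray parallel to the hung one. It is 0.5 mm off laterally and 9.1 mm above its seat height. Pushing in.

```bash
python3 -m jog '[{"twist":[0,0,0],"translation":[0.21,-0.01,0],"hand":5},{"twist":[0,0,0],"translation":[0.2,0.034,0],"hand":5},{"twist":[0,0,0],"translation":[0,0,0],"hand":5}]' | grep -E 'pos|contact'|tr '\n' ' ';echo; for i in 1 2 3 4; do python3 -m jog '[{"twist":[0,0,0],"translation":[0.1,0.017,0],"hand":5},{"twist":[0,0,0],"translation":[0,0,0],"hand":5}]' | grep -E 'pos|contact'|tr '\n' ' ';echo; done
```

```text
eef_pos: [654.5, 62.7, 176.4] contact_force: [0.5, -0.0, -2.2] 
eef_pos: [655.3, 62.9, 176.3] contact_force: [-0.2, -0.9, -2.7] 
eef_pos: [656.3, 63.1, 176.3] contact_force: [0.6, 0.7, -2.4] 
eef_pos: [657.3, 63.2, 176.4] contact_force: [0.1, 0.7, -2.9] 
eef_pos: [657.9, 63.3, 176.1] contact_force: [-1.1, 0.2, -1.7]
```

```bash
for i in 1 2; do python3 -m jog '[{"twist":[0,0,0],"translation":[0.1,0.017,0],"hand":5},{"twist":[0,0,0],"translation":[0,0,0],"hand":5}]' | grep -E 'pos|contact'|tr '\n' ' ';echo; done; python3 m5.py 2>/dev/null|grep -A5 -E '^held'
```

```text
eef_pos: [658.9, 63.5, 176.1] contact_force: [-2.7, -0.4, -1.9] 
eef_pos: [659.9, 63.7, 176.1] contact_force: [-3.9, -0.8, -2.2] 
held all 737 LX -69.8 LY 12.3 Z 179.1 sd 36.5 24.8 10.3
 floor 149 LX -54.6 LY 12.5 Z 170.2 sd 20.7 6.8 1.7
 front 52 LX -114.0 LY -1.6 Z 179.5 sd 1.8 12.7 3.4
 rightwall 99 LX -79.4 LY -30.3 Z 185.3 sd 33.9 1.5 6.9
 plate 0 LX nan LY nan Z nan sd nan nan nan
  plate LY min pct [-32.46 -31.34]
--
held wall yaw [ -0.   -30.27] 109
front yaw 0.004318078734066699 -114.14404008183583 71
floor 170.2416479341611 170.20505557225502 160
hung wall yaw [ -0.   -30.28] 153
front yaw -0.02802903323335695 -110.2223196750501 51
floor 41.67956501288579 41.36125824500561 28
```

The tabs are in and the button is yielding softly, with about 3.7 mm still to go.

```bash
for i in 1 2 3 4; do python3 -m jog '[{"twist":[0,0,0],"translation":[0.1,0.017,0],"hand":5},{"twist":[0,0,0],"translation":[0,0,0],"hand":5}]' | grep -E 'pos|contact'|tr '\n' ' ';echo; done
```

```text
eef_pos: [660.9, 63.9, 176.0] contact_force: [-3.9, -2.6, -3.1] 
eef_pos: [661.8, 64.0, 176.0] contact_force: [-5.0, -1.7, -3.8] 
eef_pos: [662.7, 64.1, 175.9] contact_force: [-5.1, -2.2, -3.4] 
eef_pos: [663.4, 64.3, 175.8] contact_force: [-6.6, -2.3, -2.0]
```

```bash
python3 -m jog '[{"twist":[0,0,0],"translation":[0.08,0.014,0],"hand":5},{"twist":[0,0,0],"translation":[0,0,0],"hand":5}]' | grep -E 'pos|contact'|tr '\n' ' ';echo; for i in 1 2 3 4; do python3 -m jog '[{"twist":[0,0,0],"translation":[0,0,-0.1],"hand":5},{"twist":[0,0,0],"translation":[0,0,0],"hand":5}]' | grep -E 'pos|contact'|tr '\n' ' ';echo; done
```

```text
eef_pos: [663.5, 64.4, 175.9] contact_force: [-9.4, -2.3, -1.9] 
eef_pos: [663.5, 65.2, 175.1] contact_force: [-8.8, 0.0, -0.5] 
eef_pos: [663.4, 65.6, 174.5] contact_force: [-11.4, 0.5, 0.4] 
eef_pos: [663.5, 65.5, 173.7] contact_force: [-11.4, 1.5, 1.9] 
eef_pos: [663.5, 65.4, 172.8] contact_force: [-12.1, 0.4, 1.5]
```

```bash
python3 -m jog '[{"twist":[0,0,0],"translation":[-0.05,-0.009,-0.1],"hand":5},{"twist":[0,0,0],"translation":[0,0,0],"hand":5}]' | grep -E 'pos|contact'|tr '\n' ' ';echo; for i in 1 2 3 ; do python3 -m jog '[{"twist":[0,0,0],"translation":[0,0,-0.1],"hand":5},{"twist":[0,0,0],"translation":[0,0,0],"hand":5}]' | grep -E 'pos|contact'|tr '\n' ' ';echo; done; python3 m5.py 2>/dev/null|grep -A5 -E '^held|--'
```

```text
eef_pos: [663.4, 65.3, 172.0] contact_force: [-10.9, 0.5, 1.2] 
eef_pos: [663.5, 65.5, 171.3] contact_force: [-9.7, 2.2, 3.3] 
eef_pos: [663.6, 65.6, 170.6] contact_force: [-10.2, 1.4, 3.6] 
eef_pos: [663.7, 65.6, 170.0] contact_force: [-10.9, 1.5, 4.4] 
held all 764 LX -67.3 LY 14.5 Z 171.9 sd 35.0 24.5 11.0
 floor 172 LX -51.9 LY 13.9 Z 164.5 sd 21.2 7.0 2.7
 front 55 LX -112.0 LY 0.6 Z 172.2 sd 2.6 15.4 3.6
 rightwall 106 LX -76.4 LY -28.5 Z 179.0 sd 31.7 2.2 6.8
 plate 1 LX -6.3 LY 21.9 Z 204.4 sd 0.0 0.0 0.0
  plate LY min pct [-31.69 -31.38]
--
--
held wall yaw [ -0.05 -29.12] 117
front yaw -0.037441983861989624 -111.65326296996521 65
floor 164.67585606379717 164.47137026674667 187
hung wall yaw [ -0.   -30.08] 154
front yaw -0.017918756186680207 -110.72040479758677 53
floor 41.33995626901493 41.52626980537137 32
```

```bash
python3 -m jog '[{"twist":[0,0,1.2],"translation":[0.008,-0.045,0],"hand":5},{"twist":[0,0,1.2],"translation":[0.008,-0.045,0],"hand":5},{"twist":[0,0,0],"translation":[0,0,0],"hand":5}]' | grep -E 'pos|rot|contact'|tr '\n' ' ';python3 m5.py 2>/dev/null|grep -A5 -E '^held|--'
```

```text
eef_pos: [664.6, 63.8, 169.8] eef_rot: [3.141, -0.0, -2.996] contact_force: [-7.8, -0.7, 3.2] held all 775 LX -66.9 LY 11.9 Z 171.4 sd 35.3 24.2 10.2
 floor 183 LX -52.7 LY 10.3 Z 164.5 sd 21.6 7.5 2.6
 front 57 LX -111.5 LY 0.9 Z 172.7 sd 1.5 14.3 3.5
 rightwall 106 LX -74.4 LY -30.7 Z 178.8 sd 31.2 1.6 7.1
 plate 5 LX -8.4 LY 16.3 Z 204.5 sd 1.7 3.5 1.7
  plate LY min pct [-34.   -33.31]
--
--
held wall yaw [ -0.01 -30.86] 113
front yaw -0.008726577069647601 -111.3631295319269 72
floor 164.19234914908438 164.33849152663691 196
hung wall yaw [ -0.   -30.27] 155
front yaw 0.009479740433908364 -110.50945810654237 49
floor 41.888625538225256 42.11838685210939 33
```

```bash
for i in 1 2 3 ; do python3 -m jog '[{"twist":[0,0,0],"translation":[0,0,-0.1],"hand":5},{"twist":[0,0,0],"translation":[0,0,0],"hand":5}]' | grep -E 'pos|contact'|tr '\n' ' ';echo; done
```

```text
eef_pos: [664.6, 64.0, 169.1] contact_force: [-8.7, 0.1, 3.5] 
eef_pos: [664.7, 64.1, 168.7] contact_force: [-10.4, -0.5, 5.9] 
eef_pos: [664.9, 64.1, 168.3] contact_force: [-10.1, -0.7, 7.5]
```

```bash
python3 -m jog '[{"twist":[0,0,0],"translation":[-0.04,-0.007,-0.05],"hand":5},{"twist":[0,0,0],"translation":[0,0,0],"hand":5}]' | grep -E 'pos|contact'|tr '\n' ' ';echo; for i in 1 2 3 ; do python3 -m jog '[{"twist":[0,0,0],"translation":[0,0,-0.07],"hand":5},{"twist":[0,0,0],"translation":[0,0,0],"hand":5}]' | grep -E 'pos|contact'|tr '\n' ' ';echo; done;python3 m5.py 2>/dev/null|grep -A5 -E '^held|--'
```

```text
eef_pos: [664.8, 64.1, 168.1] contact_force: [-10.9, -0.4, 6.5] 
eef_pos: [664.9, 64.0, 167.5] contact_force: [-10.0, 0.4, 8.1] 
eef_pos: [665.0, 64.1, 166.7] contact_force: [-9.5, 0.1, 7.6] 
eef_pos: [665.1, 64.1, 166.0] contact_force: [-9.0, -0.2, 8.1] 
held all 787 LX -66.2 LY 12.2 Z 166.7 sd 34.3 24.0 10.7
 floor 208 LX -53.7 LY 11.1 Z 160.7 sd 21.8 7.7 3.6
 front 55 LX -112.2 LY -1.6 Z 170.0 sd 1.9 14.2 3.8
 rightwall 105 LX -75.4 LY -30.5 Z 175.9 sd 30.1 1.6 7.0
 plate 2 LX -6.7 LY 19.7 Z 201.0 sd 1.1 0.8 1.7
  plate LY min pct [-34.3  -32.92]
--
--
held wall yaw [ -0.02 -30.7 ] 113
front yaw -0.026146053839191257 -111.62993493588675 58
floor 160.16714485703685 160.28771561896843 203
hung wall yaw [  0.   -30.25] 159
front yaw -0.0021172634097376495 -110.24242737911595 56
floor 41.95041437284151 41.46835753820265 32
```

```bash
cat > m6.py <<'E'
import io,contextlib
with contextlib.redirect_stdout(io.StringIO()): exec(open("m5.py").read())
for nm,x,y,z in(("held",-56,0,158.5),("hung",-55.6,1.7,38.5)):
    k=b&(abs(LX-x)<48)&(abs(LY-y)<25)&(abs(Z-z-3)<8)
    A=np.c_[LX[k]-x,LY[k]-y,np.ones(k.sum())];zz=Z[k]
    for _ in range(6):
        q=np.linalg.lstsq(A,zz,rcond=None)[0]; r=abs(zz-A@q); e=r<max(2.,np.percentile(r,85)); A,zz=A[e],zz[e]
    print(nm,"floor slope x,y",q,len(zz), "z rear",q[2]+55*q[0])
    # right wall (outer face) top profile
    k=b&(abs(LY-y+32)<4.5); 
    for lo in(-50,-30,-10,10,30): 
        kk=k&(abs(LX-x-lo)<8)&(Z<z+45)&(Z>z-6); print("  wall",lo,kk.sum(),np.percentile(Z[kk],[3,97]) if kk.sum()>4 else "")
print(t,st["eef_pos"],st["contact_force"])
k=(Z>175)&(Z<240)&(LX>-25)&(LX<5)&(abs(LY)<20); hs=cv2.cvtColor(s["img"],cv2.COLOR_RGB2HSV); o=(hs[...,0]>8)&(hs[...,0]<28)&(hs[...,1]>120)&k; print("brass px",o.sum(), [np.median(a[o]) for a in(LX,LY,Z)] if o.any() else "")
E
python3 m6.py 2>/dev/null
```

```text
held floor slope x,y [  0.13  -0.02 160.64] 145 z rear 167.65045926247095
  wall -50 43 [153.58 184.66]
  wall -30 44 [154.   188.42]
  wall -10 34 [158.51 190.81]
  wall 10 0 
  wall 30 2 
hung floor slope x,y [-0.05 -0.23 44.24] 21 z rear 41.697815620976044
  wall -50 31 [42.1  66.99]
  wall -30 30 [38.64 62.4 ]
  wall -10 29 [38.74 63.13]
  wall 10 37 [39.11 74.17]
  wall 30 40 [41.44 71.34]
[-51.07   0.62] [665.08  64.07 165.99] [-8.45  0.53  7.72]
brass px 0
```

The tray has pitched front-down by about 7° in the pads, with its rear still about 6 mm high. I'll grip harder, ease the x push and tilt the tool to bring the rear down.

```bash
python3 -m jog '[{"twist":[0,0,0],"translation":[-0.05,-0.01,0],"hand":5},{"twist":[0,0,0],"translation":[0,0,0],"hand":5}]' 60 | grep -E 'pos|contact'|tr '\n' ' ';echo; for i in 1 2 3 4 5; do python3 -m jog '[{"twist":[-0.26,1.48,0],"translation":[0,0,0.03],"hand":5},{"twist":[0,0,0],"translation":[0,0,0],"hand":5}]' | grep -E 'pos|contact'|tr '\n' ' ';echo; done;python3 m6.py 2>/dev/null
```

```text
eef_pos: [665.1, 64.1, 165.9] contact_force: [-7.1, 1.3, 6.2] 
eef_pos: [665.1, 64.0, 166.9] contact_force: [-8.7, 0.0, 10.0] 
eef_pos: [665.1, 64.0, 167.7] contact_force: [-10.6, 0.1, 11.2] 
eef_pos: [665.0, 64.0, 168.0] contact_force: [-11.0, 0.5, 10.9] 
eef_pos: [665.0, 64.1, 168.1] contact_force: [-11.2, 0.4, 10.6] 
eef_pos: [665.0, 64.1, 168.4] contact_force: [-10.8, 0.1, 10.1] 
held floor slope x,y [  0.09  -0.02 163.69] 148 z rear 168.39239807194812
  wall -50 47 [156.72 191.85]
  wall -30 50 [159.54 193.16]
  wall -10 41 [162.3  195.05]
  wall 10 0 
  wall 30 0 
hung floor slope x,y [ 0.05  0.1  40.77] 27 z rear 43.327626258706054
  wall -50 35 [42.13 68.26]
  wall -30 32 [38.   62.48]
  wall -10 31 [37.96 74.87]
  wall 10 45 [39.08 73.61]
  wall 30 40 [39.39 73.07]
[-51.15   0.63] [665.    64.07 168.36] [-10.83   0.07  10.13]
brass px 0
```

```bash
for i in 1 2 3 4 5 6; do python3 -m jog '[{"twist":[0,0,0],"translation":[0,0,0.1],"hand":5},{"twist":[0,0,0],"translation":[0,0,0],"hand":5}]' | grep -E 'pos|contact'|tr '\n' ' ';echo; done;python3 m6.py 2>/dev/null|grep floor;python3 m5.py 2>/dev/null|grep -A5 -E '^--'
```

```text
eef_pos: [664.9, 64.0, 168.5] contact_force: [-7.5, 0.4, 6.7] 
eef_pos: [664.9, 64.0, 168.7] contact_force: [-5.3, 0.5, 2.1] 
eef_pos: [664.8, 64.0, 168.9] contact_force: [-4.2, 0.3, 3.4] 
eef_pos: [664.7, 63.9, 169.0] contact_force: [-1.6, 1.9, 2.5] 
eef_pos: [664.2, 63.6, 169.4] contact_force: [-1.0, 1.7, 0.9] 
eef_pos: [663.7, 63.4, 169.7] contact_force: [0.1, 1.9, -1.1] 
held floor slope x,y [  0.06   0.   164.84] 138 z rear 168.2767641658629
hung floor slope x,y [-0.01 -0.11 42.15] 29 z rear 41.57684652172317
--
held wall yaw [ -0.02 -31.22] 102
front yaw -0.014585719003749421 -112.59484506235033 65
floor 164.94364358430084 164.85664822182468 194
hung wall yaw [ -0.   -30.28] 155
front yaw 0.001380649709158143 -110.46592114726417 48
```

```bash
for i in 1 2 3 4 5; do python3 -m jog '[{"twist":[0,0,0],"translation":[0,0,0.1],"hand":5},{"twist":[0,0,0],"translation":[0,0,0],"hand":5}]' | grep -E 'pos|contact'|tr '\n' ' ';echo; done;python3 m6.py 2>/dev/null|grep floor;python3 m5.py 2>/dev/null|grep -A5 -E '^--'
```

```text
eef_pos: [663.4, 63.4, 170.7] contact_force: [-0.3, 2.1, -2.4] 
eef_pos: [663.4, 63.4, 171.9] contact_force: [0.1, 1.5, -4.1] 
eef_pos: [663.3, 63.4, 172.2] contact_force: [0.4, 1.5, -8.2] 
eef_pos: [663.1, 63.4, 172.6] contact_force: [2.5, 1.5, -13.9] 
eef_pos: [662.8, 63.4, 173.2] contact_force: [3.4, 0.4, -18.7] 
held floor slope x,y [  0.03  -0.02 167.88] 115 z rear 169.66210445255516
hung floor slope x,y [ 0.   -0.05 42.33] 20 z rear 42.57918130790097
--
held wall yaw [ -0.02 -30.77] 109
front yaw -0.0014889539719755642 -113.90341191088947 60
floor 168.6334366154738 168.60923379843217 190
hung wall yaw [ -0.   -30.13] 157
front yaw -0.0022594864687689813 -110.72862804999696 46
```

```bash
python3 -m jog '[{"twist":[0,0,0],"translation":[0,0,-0.12],"hand":5},{"twist":[0,0,0],"translation":[0,0,0],"hand":5}]' | grep -E 'pos|contact'|tr '\n' ' ';echo; for i in 1 2 3 4 5; do python3 -m jog '[{"twist":[0,0,0],"translation":[0.1,0.017,0],"hand":5},{"twist":[0,0,0],"translation":[0,0,0],"hand":5}]' | grep -E 'pos|contact'|tr '\n' ' ';echo; done;python3 m6.py 2>/dev/null|grep floor;python3 m5.py 2>/dev/null|grep -A5 -E '^--'
```

```text
eef_pos: [662.9, 63.4, 173.4] contact_force: [0.2, 0.4, -18.1] 
eef_pos: [663.1, 63.4, 173.5] contact_force: [-5.4, -0.5, -16.5] 
eef_pos: [663.5, 63.5, 173.5] contact_force: [-7.6, 0.2, -15.7] 
eef_pos: [664.5, 63.7, 173.5] contact_force: [-7.9, -0.1, -15.4] 
eef_pos: [665.4, 63.8, 173.5] contact_force: [-8.8, -0.8, -14.9] 
eef_pos: [665.4, 63.8, 173.6] contact_force: [-12.0, -1.6, -13.0] 
held floor slope x,y [  0.02  -0.02 168.13] 102 z rear 169.33274459734218
hung floor slope x,y [-0.04 -0.13 42.05] 22 z rear 39.91131521783973
--
held wall yaw [ -0.02 -30.88] 109
front yaw -0.002030453758243609 -111.00792723101293 64
floor 168.86521005506148 168.91676573775837 193
hung wall yaw [  0.  -30.4] 150
front yaw -0.03936925258953989 -110.45541014633476 55
```

```bash
for i in 1 2 3 4 5; do python3 -m jog '[{"twist":[0,0,0],"translation":[0,0,-0.1],"hand":5},{"twist":[0,0,0],"translation":[0,0,0],"hand":5}]' | grep -E 'pos|contact'|tr '\n' ' ';echo; done;python3 m6.py 2>/dev/null|grep floor;python3 m5.py 2>/dev/null|grep -A5 -E '^--'|grep -A3 held
```

```text
eef_pos: [665.5, 63.8, 173.5] contact_force: [-13.5, -2.4, -9.6] 
eef_pos: [665.5, 63.7, 173.4] contact_force: [-14.6, -2.5, -7.1] 
eef_pos: [665.6, 63.7, 173.3] contact_force: [-17.8, -1.6, -3.4] 
eef_pos: [665.6, 63.7, 173.2] contact_force: [-17.9, -1.5, -0.3] 
eef_pos: [665.6, 63.7, 173.0] contact_force: [-20.7, -2.9, 3.0] 
held floor slope x,y [  0.02  -0.01 167.69] 120 z rear 168.59148077451056
hung floor slope x,y [ 0.   -0.02 41.83] 22 z rear 41.9222110075658
held wall yaw [ -0.02 -31.25] 109
front yaw -0.01287949798746882 -110.81694883005277 55
floor 168.66261750389066 168.52841241844868 196
hung wall yaw [  0.   -30.28] 148
```

```bash
python3 -m jog '[{"twist":[0,0,0],"translation":[-0.2,-0.035,0],"hand":5},{"twist":[0,0,0],"translation":[0,0,0],"hand":5}]' | grep -E 'pos|contact'|tr '\n' ' ';echo; for i in 1 2 3; do python3 -m jog '[{"twist":[0,0,0],"translation":[0,0,-0.1],"hand":5},{"twist":[0,0,0],"translation":[0,0,0],"hand":5}]' | grep -E 'pos|contact'|tr '\n' ' ';echo; done;python3 m6.py 2>/dev/null|grep floor;python3 m5.py 2>/dev/null|grep -A5 -E '^--'|grep -A3 held
```

```text
eef_pos: [665.5, 63.7, 172.9] contact_force: [-12.2, -0.2, -1.2] 
eef_pos: [665.5, 63.7, 172.7] contact_force: [-14.7, -0.6, 0.9] 
eef_pos: [665.5, 63.6, 172.5] contact_force: [-17.3, -0.3, 4.3] 
eef_pos: [665.5, 63.6, 172.0] contact_force: [-18.1, -1.6, 6.4] 
held floor slope x,y [  0.04  -0.02 166.64] 138 z rear 169.04820029640274
hung floor slope x,y [ 0.01 -0.04 41.89] 23 z rear 42.33896386821548
held wall yaw [ -0.02 -31.27] 111
front yaw -0.0067353356844122424 -111.30472586355249 67
floor 167.43189238936355 167.53114673967474 200
hung wall yaw [ -0.   -30.25] 160
```

```bash
python3 -m jog '[{"twist":[0,0,0.6],"translation":[-0.1,-0.017,0],"hand":5},{"twist":[0,0,0.6],"translation":[-0.1,0.02,0],"hand":5},{"twist":[0,0,0],"translation":[0,0,0],"hand":5}]' | grep -E 'pos|contact'|tr '\n' ' ';echo; for i in 1 2 3; do python3 -m jog '[{"twist":[-0.13,0.75,0],"translation":[-0.03,0,-0.07],"hand":5},{"twist":[0,0,0],"translation":[0,0,0],"hand":5}]' | grep -E 'pos|contact'|tr '\n' ' ';echo; done;python3 m6.py 2>/dev/null|grep floor;python3 m5.py 2>/dev/null|grep -A5 -E '^--'|grep -A3 held
```

```text
eef_pos: [665.8, 62.8, 171.8] contact_force: [-9.5, -2.2, 1.7] 
eef_pos: [665.8, 62.9, 171.4] contact_force: [-10.4, -2.5, 1.6] 
eef_pos: [665.8, 63.0, 170.8] contact_force: [-8.5, -2.0, 2.1] 
eef_pos: [665.8, 63.1, 170.0] contact_force: [-8.4, -1.4, 1.8] 
held floor slope x,y [  0.03  -0.04 165.56] 141 z rear 167.323311211481
hung floor slope x,y [-0.    0.04 41.39] 19 z rear 41.29390015567627
held wall yaw [  0.   -31.92] 103
front yaw -0.005336773477374959 -110.35747919331699 64
floor 165.2010711026425 165.17474603507188 189
hung wall yaw [ -0.   -30.28] 157
```

The rear is now descending with low force. I'll correct the lateral position and carry on the same way.

```bash
python3 -m jog '[{"twist":[0,0,0],"translation":[-0.02,0.12,0],"hand":5},{"twist":[0,0,0],"translation":[0,0,0],"hand":5}]' | grep -E 'pos|contact'|tr '\n' ' ';echo; for i in 1 2 3; do python3 -m jog '[{"twist":[-0.17,1,0],"translation":[-0.02,0,-0.07],"hand":5},{"twist":[0,0,0],"translation":[0,0,0],"hand":5}]' | grep -E 'pos|contact'|tr '\n' ' ';echo; done;python3 m6.py 2>/dev/null|grep floor;python3 m5.py 2>/dev/null|grep -A5 -E '^--'|grep -A3 held
```

```text
eef_pos: [665.7, 63.6, 169.7] contact_force: [-7.0, -3.4, -0.6] 
eef_pos: [665.7, 64.1, 169.1] contact_force: [-7.3, -2.5, -0.1] 
eef_pos: [665.7, 64.4, 168.2] contact_force: [-5.2, -1.7, -1.9] 
eef_pos: [665.2, 64.4, 167.8] contact_force: [-8.1, -1.5, 2.3] 
held floor slope x,y [ -0.01  -0.06 163.81] 131 z rear 163.04079466974514
hung floor slope x,y [-0.04 -0.05 41.43] 20 z rear 39.180384464810125
held wall yaw [  0.   -30.31] 100
front yaw -0.015906314572248212 -110.6648788563099 65
floor 162.9307837787169 163.00237874965686 164
hung wall yaw [ -0.   -30.28] 156
```

```bash
for i in 1 2 3 4; do python3 -m jog '[{"twist":[0,0,0],"translation":[0,0,-0.06],"hand":5},{"twist":[0,0,0],"translation":[0,0,0],"hand":5}]' | grep -E 'pos|contact'|tr '\n' ' ';echo; done;python3 m6.py 2>/dev/null|grep -E 'floor|brass';python3 m5.py 2>/dev/null|grep -A5 -E '^--'|grep -A3 held
```

```text
eef_pos: [665.2, 64.4, 167.4] contact_force: [-7.4, -1.8, 0.3] 
eef_pos: [665.3, 64.4, 166.9] contact_force: [-8.3, -1.0, 0.9] 
eef_pos: [665.3, 64.4, 166.3] contact_force: [-7.4, -1.3, 1.7] 
eef_pos: [665.3, 64.4, 166.1] contact_force: [-9.9, -1.1, 2.3] 
held floor slope x,y [  0.01  -0.02 161.35] 132 z rear 161.92132642080395
hung floor slope x,y [ 0.03  0.01 42.2 ] 21 z rear 43.69762719219329
brass px 0 
held wall yaw [ -0.01 -30.5 ] 101
front yaw -0.0010257183922357785 -110.58169394821648 64
floor 161.22103523036782 161.23479627161126 174
hung wall yaw [  0.  -30.5] 152
```

```bash
for i in 1 2 3 4; do python3 -m jog '[{"twist":[-0.09,0.5,0],"translation":[-0.01,0,-0.06],"hand":5},{"twist":[0,0,0],"translation":[0,0,0],"hand":5}]' | grep -E 'pos|contact'|tr '\n' ' ';echo; done;python3 m6.py 2>/dev/null|grep -E 'floor|brass';python3 m5.py 2>/dev/null|grep -A5 -E '^--'|grep -A3 held
```

```text
eef_pos: [665.5, 64.4, 165.9] contact_force: [-8.3, -0.6, 4.5] 
eef_pos: [665.6, 64.5, 165.8] contact_force: [-8.6, -0.6, 5.0] 
eef_pos: [665.6, 64.4, 165.8] contact_force: [-9.2, -1.4, 7.5] 
eef_pos: [665.6, 64.4, 165.7] contact_force: [-10.1, -1.3, 8.7] 
held floor slope x,y [ -0.01   0.   161.32] 132 z rear 160.53274064630702
hung floor slope x,y [-0.02 -0.07 42.15] 20 z rear 41.096389471822725
brass px 4 [np.float64(-5.554757913265075), np.float64(-0.734712176393977), np.float64(230.05750176909396)]
held wall yaw [ -0.01 -30.65] 94
front yaw -0.005197147969141462 -110.28245249347451 67
floor 160.79250861095838 160.84846946716277 171
hung wall yaw [ -0.   -30.36] 157
```

Brass is visible again and stands proud, so the button has sprung out and the tray is level on its seat. Easing the load and releasing.

```bash
python3 -m jog '[{"twist":[0,0,0],"translation":[-0.05,0,0.1],"hand":5},{"twist":[0,0,0],"translation":[0,0,0],"hand":5},{"twist":[0,0,0],"translation":[0,0,0],"hand":9.4},{"twist":[0,0,0],"translation":[0,0,0],"hand":9.4},{"twist":[0,0,0],"translation":[0,0,0],"hand":9.4}]'
python3 -m jog '[{"twist":[0,0,0],"translation":[0,0,0],"hand":9.4},{"twist":[0,0,0],"translation":[0,0,0],"hand":9.4}]' 20;python3 m6.py 2>/dev/null|grep -E 'floor|brass';python3 m5.py 2>/dev/null|grep -A5 -E '^--'|grep -A3 held
```

```text
clock: 33.4
eef_pos: [663.9, 65.0, 160.5]
eef_rot: [-3.136, -0.255, -2.977]
contact_force: [0.8, -0.3, -1.0]
width: 83.9
finger_force: 0.0
clock: 33.6
eef_pos: [662.4, 65.1, 158.3]
eef_rot: [-3.137, -0.259, -2.977]
contact_force: [0.7, 0.5, -0.1]
width: 93.9
finger_force: 0.0
held floor slope x,y [  0.03  -0.03 159.69] 144 z rear 161.30539750760767
hung floor slope x,y [ 0.02 -0.07 42.52] 21 z rear 43.37305629054584
brass px 4 [np.float64(-5.355594885693399), np.float64(-1.2223244627101706), np.float64(229.94342249719818)]
held wall yaw [ -0.01 -30.33] 119
front yaw 0.0166107889615665 -110.85370910437986 41
floor 157.0841244128459 156.87459481503984 59
hung wall yaw [ -0.   -30.28] 155
```

```bash
python3 -m jog '[{"twist":[0,0,0],"translation":[0,0,3],"hand":9.4},{"twist":[0,0,0],"translation":[0,0,4],"hand":9.4},{"twist":[0,0,0],"translation":[0,0,4],"hand":9.4},{"twist":[0.63,-3.65,0],"translation":[-2,0,1],"hand":9.4},{"twist":[0.63,-3.65,0],"translation":[-2,0,0],"hand":9.4}]'
python3 -m jog '[{"twist":[0.63,-3.65,0],"translation":[-2,-2.5,0],"hand":9.4},{"twist":[0.63,-3.65,0],"translation":[-2,-3,0],"hand":9.4},{"twist":[0,0,0],"translation":[-2,-4,0],"hand":9.4},{"twist":[0,0,0],"translation":[-2,-4,0],"hand":9.4},{"twist":[0,0,0],"translation":[0,0,0],"hand":9.4}]'
python3 - <<'E'
from h import *
for n in("top","scene"):
    s=snap(n);w=cloud(s);hs=cv2.cvtColor(s["img"],cv2.COLOR_RGB2HSV)
    red=((hs[...,0]<8)|(hs[...,0]>172))&(hs[...,1]>130)&(hs[...,2]>50)
    k=red&(abs(w[...,0]-485)<60)&(abs(w[...,1]+262)<60)&(w[...,2]>70)
    for z in(102,85): 
        q=w[k&(w[...,2]>z)]; print(n,len(q),cv2.minEnclosingCircle(q[:,:2].astype(np.float32)),np.median(q,0))
    q=w[(abs(w[...,0]-485)<35)&(abs(w[...,1]+262)<35)&(w[...,2]>20)&(w[...,2]<112)];print("all",cv2.minEnclosingCircle(q[:,:2].astype(np.float32)),len(q),q[:,2].max())
E
python3 m6.py 2>/dev/null|grep -E 'floor|brass'
```

```text
clock: 34.2
eef_pos: [623.7, 65.0, 281.0]
eef_rot: [-3.136, -0.122, -2.976]
contact_force: [-0.1, 0.0, 0.8]
width: 94.2
finger_force: 0.0
clock: 34.7
eef_pos: [540.5, -73.3, 278.3]
eef_rot: [-3.137, -0.001, -2.982]
contact_force: [0.5, 0.1, 0.0]
width: 93.8
finger_force: 0.0
top 162 ((487.273193359375, -265.26605224609375), 20.622140884399414) [ 487.3942056  -266.47624485  107.64842387]
top 198 ((487.5515441894531, -265.0615234375), 20.790782928466797) [ 485.7012036  -262.93735355  107.18399027]
all ((488.7685852050781, -265.53271484375), 22.700040817260742) 412 111.96436218927167
scene 186 ((486.36993408203125, -266.5858154296875), 21.911590576171875) [ 484.94619985 -271.73923875  105.98729774]
scene 267 ((485.63677978515625, -266.9707946777344), 22.73409652709961) [ 480.89030931 -274.58704809  104.997046  ]
all ((486.1212158203125, -266.9305419921875), 23.995380401611328) 827 110.16428614360392
```

```bash
python3 -m jog '[{"twist":[0,0,0],"translation":[-1.06,-3.85,0],"hand":9.4},{"twist":[0,0,0],"translation":[-1.06,-3.85,0],"hand":9.4},{"twist":[0,0,0],"translation":[-1.06,-3.85,0],"hand":9.4},{"twist":[0,0,0],"translation":[-1.06,-3.85,0],"hand":9.4},{"twist":[0,0,0],"translation":[-1.06,-3.85,0],"hand":9.4}]'|grep -E 'pos|rot'
python3 -m jog '[{"twist":[0,0,0],"translation":[0,0,-3],"hand":9.4},{"twist":[0,0,0],"translation":[0,0,-3],"hand":9.4},{"twist":[0,0,0],"translation":[0,0,-3],"hand":9.4},{"twist":[0,0,0],"translation":[0,0,-3],"hand":9.4},{"twist":[0,0,0],"translation":[0,0,0],"hand":9.4}]'|grep -E 'pos|rot'
```

```text
eef_pos: [489.7, -262.6, 278.0]
eef_rot: [-3.139, -0.001, -2.974]
eef_pos: [487.5, -259.3, 153.2]
eef_rot: [3.138, -0.007, -2.974]
```

```bash
python3 -m jog '[{"twist":[0,0,0],"translation":[0,0,0],"hand":9.4},{"twist":[0,0,0],"translation":[0,0,0],"hand":9.4}]'|grep -E 'pos|rot'
```

```text
eef_pos: [490.6, -262.7, 160.2]
eef_rot: [-3.136, 0.001, -2.975]
```

```bash
python3 -m jog '[{"twist":[0,0,0],"translation":[-0.3,-0.3,-2],"hand":9.4},{"twist":[0,0,0],"translation":[0,0,-2.5],"hand":9.4},{"twist":[0,0,0],"translation":[0,0,-2.5],"hand":9.4},{"twist":[0,0,0],"translation":[0,0,-2.4],"hand":9.4},{"twist":[0,0,0],"translation":[0,0,-1],"hand":9.4}]' 20|grep -E 'pos|rot|contact'
python3 -m jog '[{"twist":[0,0,0],"translation":[0,0,0],"hand":6},{"twist":[0,0,0],"translation":[0,0,0],"hand":4.5},{"twist":[0,0,0],"translation":[0,0,0],"hand":3.5},{"twist":[0,0,0],"translation":[0,0,0],"hand":3.5},{"twist":[0,0,0],"translation":[0,0,0],"hand":3.5}]'
python3 -m jog '[{"twist":[0,0,0],"translation":[0,0,0],"hand":3.5},{"twist":[0,0,0],"translation":[0,0,0],"hand":3.5}]'
```

```text
eef_pos: [486.3, -265.3, 53.7]
eef_rot: [-3.139, -0.001, -2.976]
contact_force: [0.4, 0.6, -0.3]
clock: 37.05
eef_pos: [486.6, -265.7, 54.9]
eef_rot: [-3.137, 0.0, -2.976]
contact_force: [0.6, 0.8, 0.1]
width: 57.5
finger_force: 0.0
clock: 37.25
eef_pos: [486.3, -265.4, 54.3]
eef_rot: [-3.138, -0.001, -2.976]
contact_force: [-0.9, -0.0, 1.8]
width: 44.1
finger_force: 20.0
```

```bash
python3 -m jog '[{"twist":[0,0,0],"translation":[0,0,2],"hand":3.5},{"twist":[0,0,0],"translation":[0,0,4],"hand":3.5},{"twist":[0,0,0],"translation":[0,0,5],"hand":3.5},{"twist":[0,0,0],"translation":[0,0,5],"hand":3.5},{"twist":[0,0,0],"translation":[0,0,5],"hand":3.5}]'|grep -E 'pos|width'
python3 -m jog '[{"twist":[0,0,0],"translation":[0.8,1.5,1],"hand":3.5},{"twist":[0,0,0],"translation":[1.7,3.3,0],"hand":3.5},{"twist":[0,0,0],"translation":[1.7,3.3,0],"hand":3.5},{"twist":[0,0,0],"translation":[1.7,3.3,0],"hand":3.5},{"twist":[0,0,0],"translation":[1.7,3.3,0],"hand":3.5}]'|grep -E 'pos|width'
python3 -m jog '[{"twist":[0,0,0],"translation":[1.7,3.3,0],"hand":3.5},{"twist":[0,0,0],"translation":[1.7,3.3,0],"hand":3.5},{"twist":[0,0,0],"translation":[1.7,3.3,0],"hand":3.5},{"twist":[0,0,0],"translation":[1.7,3.3,0],"hand":3.5},{"twist":[0,0,0],"translation":[1.6,3.3,0],"hand":3.5}]'|grep -E 'pos|width'
python3 -m jog '[{"twist":[0,0,0],"translation":[0.8,1.6,0],"hand":3.5},{"twist":[0,0,0],"translation":[0,0,0],"hand":3.5},{"twist":[0,0,0],"translation":[0,0,0],"hand":3.5},{"twist":[0,0,0],"translation":[0,0,0],"hand":3.5},{"twist":[0,0,0],"translation":[0,0,0],"hand":3.5}]'
python3 m5.py 2>/dev/null | head -1
```

```text
eef_pos: [485.7, -264.9, 265.6]
width: 43.7
eef_pos: [562.4, -116.9, 273.7]
width: 44.3
eef_pos: [646.4, 48.1, 273.4]
width: 44.0
clock: 39.25
eef_pos: [653.9, 61.3, 274.2]
eef_rot: [-3.138, -0.001, -2.978]
contact_force: [-0.3, 0.0, -0.2]
width: 44.4
finger_force: 20.0
tcp in rack x,y [-62.55  -0.19] z 274.2280911587464 F [-0.29  0.02 -0.25] yaw 0.16354405907311342
```

```bash
python3 -m jog '[{"twist":[0,0,0],"translation":[-0.03,0.16,-1],"hand":3.5},{"twist":[0,0,0],"translation":[0,0,-1],"hand":3.5},{"twist":[0,0,0],"translation":[0,0,-1],"hand":3.5},{"twist":[0,0,0],"translation":[0,0,-1],"hand":3.5},{"twist":[0,0,0],"translation":[0,0,0],"hand":3.5}]'|grep -E 'pos|contact'
python3 -m jog '[{"twist":[0,0,0],"translation":[0,0,-0.5],"hand":3.5},{"twist":[0,0,0],"translation":[0,0,-0.5],"hand":3.5},{"twist":[0,0,0],"translation":[0,0,-0.3],"hand":3.5},{"twist":[0,0,0],"translation":[0,0,0],"hand":3.5},{"twist":[0,0,0],"translation":[0,0,0],"hand":3.5}]'|grep -E 'pos|contact'
for i in 1 2 3; do python3 -m jog '[{"twist":[0,0,0],"translation":[0,0,-0.1],"hand":3.5},{"twist":[0,0,0],"translation":[0,0,0],"hand":3.5}]'|grep -E 'pos|contact'; done
```

```text
eef_pos: [652.6, 64.3, 231.2]
contact_force: [0.3, -0.1, -1.5]
eef_pos: [654.0, 64.3, 221.2]
contact_force: [0.0, -0.4, -0.2]
eef_pos: [653.9, 64.2, 220.2]
contact_force: [0.3, 0.1, -1.8]
eef_pos: [653.8, 64.3, 219.0]
contact_force: [-0.1, 0.2, -0.6]
eef_pos: [653.8, 64.2, 217.9]
contact_force: [0.3, 0.2, -0.9]
```

```bash
for i in 1 2 3; do python3 -m jog '[{"twist":[0,0,0],"translation":[0,0,-0.07],"hand":3.5},{"twist":[0,0,0],"translation":[0,0,0],"hand":3.5}]'|grep -E 'pos|contact'; done
```

```text
eef_pos: [653.8, 64.2, 217.2]
contact_force: [0.7, 0.9, -1.4]
eef_pos: [653.8, 64.3, 216.5]
contact_force: [0.4, -0.4, -1.2]
eef_pos: [653.8, 64.3, 215.8]
contact_force: [0.8, -0.6, -0.7]
```

```bash
for i in 1 2 3; do python3 -m jog '[{"twist":[0,0,0],"translation":[0,0,-0.05],"hand":3.5},{"twist":[0,0,0],"translation":[0,0,0],"hand":3.5},{"twist":[0,0,0],"translation":[0,0,0],"hand":3.5}]'|grep -E 'pos|contact'; done
```

```text
eef_pos: [653.9, 64.2, 215.5]
contact_force: [-0.5, 0.3, -1.0]
eef_pos: [653.9, 64.3, 214.9]
contact_force: [0.0, -0.5, -1.2]
eef_pos: [653.9, 64.2, 214.4]
contact_force: [-0.2, -0.7, -0.7]
```

```bash
for i in 1 2 3 4; do python3 -m jog '[{"twist":[0,0,0],"translation":[0,0,-0.05],"hand":3.5},{"twist":[0,0,0],"translation":[0,0,0],"hand":3.5},{"twist":[0,0,0],"translation":[0,0,0],"hand":3.5}]'|grep -E 'pos|contact'; done
python3 - <<'E'
from h import *
s=snap("scene");cv2.imwrite("pics/d.png",cv2.resize(s["img"][130:270,270:400],None,fx=4,fy=4,interpolation=cv2.INTER_CUBIC)[:,:,::-1])
E
```

```text
eef_pos: [653.9, 64.3, 213.9]
contact_force: [-1.0, -0.1, -1.1]
eef_pos: [653.9, 64.2, 213.4]
contact_force: [-0.6, -1.0, -2.1]
eef_pos: [654.0, 64.2, 213.2]
contact_force: [-0.9, 0.2, 0.7]
eef_pos: [654.1, 64.3, 213.0]
contact_force: [-1.4, 0.2, 3.6]
```

View pics/d.png

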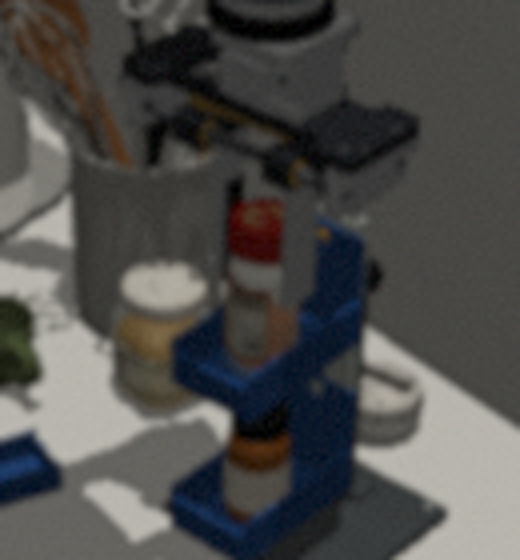

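The red-capped jar stands in the hung tray at (260,290), and the brass button shows in the plate at (322,235). It touched the floor at TCP z 213. I'll release and lift straight up.

```bash
python3 -m jog '[{"twist":[0,0,0],"translation":[0,0,0.04],"hand":4.2},{"twist":[0,0,0],"translation":[0,0,0],"hand":5},{"twist":[0,0,0],"translation":[0,0,0],"hand":6},{"twist":[0,0,0],"translation":[0,0,0],"hand":6.5},{"twist":[0,0,0],"translation":[0,0,0],"hand":7}]'|grep -E 'pos|contact|width'
python3 -m jog '[{"twist":[0,0,0],"translation":[0,0,0],"hand":7},{"twist":[0,0,0],"translation":[0,0,1],"hand":7},{"twist":[0,0,0],"translation":[0,0,3],"hand":7},{"twist":[0,0,0],"translation":[0,0,4],"hand":7},{"twist":[0,0,0],"translation":[0,0,4],"hand":7}]'|grep -E 'pos|contact|width'
python3 -m jog '[{"twist":[0,0,0],"translation":[-3,-1,2],"hand":7},{"twist":[0,0,0],"translation":[-5,0,0],"hand":7},{"twist":[0,0,0],"translation":[-4,-3,0],"hand":7},{"twist":[0,0,0],"translation":[-2,-2,0],"hand":7},{"twist":[0,0,0],"translation":[0,0,0],"hand":7}]'|grep -E 'pos|contact|width'
python3 - <<'E'
from h import *
yaw=.172; c,sn=np.cos(yaw),np.sin(yaw)
for n in("scene","top"):
    s=snap(n);w=cloud(s);hs=cv2.cvtColor(s["img"],cv2.COLOR_RGB2HSV)
    red=((hs[...,0]<8)|(hs[...,0]>172))&(hs[...,1]>130)&(hs[...,2]>50)
    k=red&(abs(w[...,0]-655)<60)&(abs(w[...,1]-64)<60)&(w[...,2]>230); q=w[k]
    print(n,len(q),cv2.minEnclosingCircle(q[:,:2].astype(np.float32)) if len(q) else 0,q[:,2].max() if len(q) else 0)
E
python3 m6.py 2>/dev/null|grep -E 'brass'
```

```text
eef_pos: [653.8, 64.3, 212.5]
contact_force: [-0.4, 0.7, -0.3]
width: 69.1
eef_pos: [653.6, 64.3, 334.7]
contact_force: [0.9, -0.8, 0.2]
width: 70.0
eef_pos: [512.4, 2.9, 354.5]
contact_force: [-0.6, -0.1, 1.1]
width: 70.2
scene 225 ((650.9699096679688, 62.88520431518555), 23.7637996673584) 268.4504901278329
top 0 0 0
```

Run:
```python
from h import *
s=snap("scene");cv2.imwrite("pics/e.png",cv2.resize(s["img"][150:270,270:400],None,fx=5,fy=5,interpolation=cv2.INTER_CUBIC)[:,:,::-1]); print(robot.read_state()["clock"])
```

```text
45.35
```

View pics/e.png

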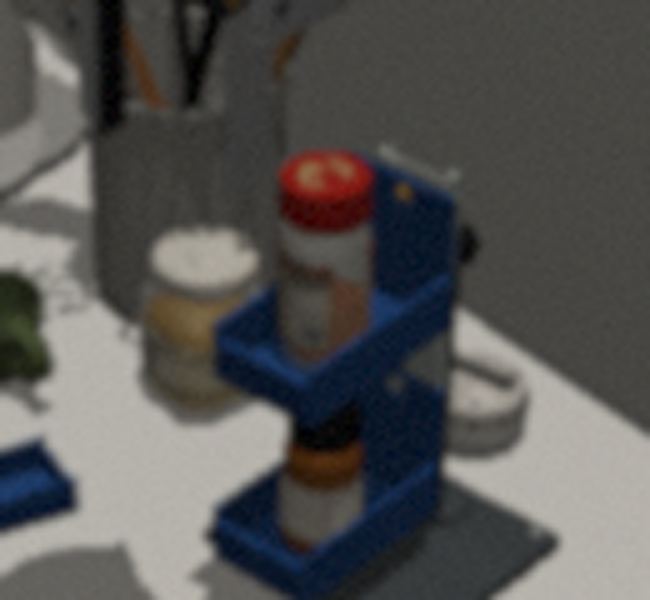

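The tray hangs level above the other one, with the brass button through its hole at (403,190). The jar stands upright in it at (325,260), and the gripper is clear. Handing in.

```bash
python3 -c "
from bench import robot
print(robot.hand_in())"
```

```text
the job is handed in; nothing more can be done
None
```

I handed the job in at about 45 s with the middle-sized tray locked in the top slots, the brass button out through its hole and the red-capped jar standing upright in it; hand-in gave no verdict.

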